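# Gauge the battery packs for swelling and lay them by their phones

### The arm

A 6-joint arm with a two-finger parallel gripper is mounted at the origin on a cart in front of the work surface, level with it; the furniture and walls round the work are solid. World frame = base frame: x ahead of the robot, y to its left, z up, the work surface at z = 0. Lengths are in m, angles in degrees, forces in N, time in s.
With the tool pointing down it reaches from about 0.25 to 0.725 m from the base axis. Payload 9.7 kg.
Tool frame: the origin (TCP) lies at the very end of the fingers, on their centre line; the grasp point (between the pads) lies grasp_offset behind it (grasp_offset is the distance from the TCP to the grasp point, in m); z points along the fingers, y is the line along which they close (so a half turn about z gives the same grasp; the last joint's range is limited). The gripper opens to 85 mm and grips with 20 to 120 N. Pads are 22 mm wide; open, the fingers measure 114 mm over their backs; the gripper's body (76 mm by 85 mm) begins 54 mm behind the grasp point. The pads swing forward as they close: fully open they stand 13 mm farther back than shut.
Start: joints at [72.422, 4.979, 10.078, 95.1, 0, 90], TCP at [0.166, 0.524, 0.199] pointing down, gripper open.
Joint ranges: [-179.16, 179.16], [-48.56, 103.87], [-65.8, 70.77], [-126.05, 130.52], [-82.76, 87.17], [-180, 180]. Speed limits (degrees/s): [127.2, 127.2, 147.25, 180, 180, 180].

### API

Orientations are given as [roll, pitch, yaw] about the fixed x, y, z axes, in that order (R = Rz(yaw) Ry(pitch) Rx(roll)).
In Python, from workcell import get_obs, camera, calibration, job_done, recognise, cut_out, mark_of, grasp_offset gives the robot as it stands.
- The arm moves only by the tool servo_tool, never from a script. Its argument "moves" is a list of rows, each a list of 3 entries, a list of its own where there are three numbers: the turn, a rotation vector about the tool's x, y, z in degrees, then the shift along the tool's x, y, z in m, then the opening in per cent of the stroke, from 0 (shut) to 100 (fully open). In form: [[[ax, ay, az], [x, y, z], claw], ...]. A call has 1 to 12 rows; each row shifts and turns the commanded pose from where the row before left it, along the tool's axes as they then stand; what a row does not reach is not made up. A row lasts 1/10 s, in which the tool goes at most 50 mm and 8.59 degrees, less where a joint would pass 70% of its speed; a pose out of reach is approached as far as the arm can. A call is refused whole if a number of a shift passes 0.05 or a number of a turn 8.59, either way. A call with a gripper value outside its range is refused whole. The fingers move at their own pace and stop on an object; "force" is the grip in N (left out, the last holds). Time passes only in rows, so rows that do not move let the fingers close. It gives the time, the measured TCP pose, the force, the opening and the grip force at its end, in the units of the state.
- get_obs(): the state, without advancing time (a new reading comes with each control period).
- camera(name): name is "side" or "top"; returns (picture, depth): 420x560x3 uint8, red, green, blue; 420x560 float32, m along the optical axis (not along the pixel's ray), 0 where there is no reading.
- calibration(name): a dict with "camera_matrix" (3x3 intrinsics, pixels), "dist" ([k1, k2, p1, p2, k3] as OpenCV has them; the pictures are not rectified), "R" (3x3) and "t" (3): a world point X has camera coordinates R X + t. Camera axes: x right, y down, z forward; pixel columns grow to the right and rows downward; lengths in m; the calibration is good to about 2 mm. A picture is of the moment at which its call begins. calibration takes no time and is no camera call.
- job_done(): hands the job in; it is judged then, once.
Trained networks look in the newest picture that a camera, given by its name, has taken for a name from the list of things; names that differ only in an ending like _2 or _b are one class to them, and where a whole thing is asked for, a point or a joint stands for the part that bears it (a point fixed in the world has none). Each returns a list of dicts, best first, with "score" (0 to 1); they miss things now and then, are a little off and sometimes report something else, mostly with a low value. They report only what shows in the picture. A call takes as long as a camera call. They do not tell look-alikes from the thing itself.
- recognise(name, camera): "xyz" ([x, y, z] in m, in the coordinates of the camera as it stood for that picture, good to about 4 mm: the middle of the surface that is visible of it).
- cut_out(name, camera): "mask" (420x560 bool, what is visible of it).
- mark_of(name, camera): "xyz" ([x, y, z] in m, in the coordinates of the camera as it stood for that picture, good to about 4 mm: a listed point, or the origin of a listed thing).
The state is a dict: "time": time; "q": joint angles; "qd": joint speeds; "joint_efforts": joint torques, N m; "ee_pos": TCP position; "tcp_rot": TCP orientation; "wrist_force": force on the tool from outside, world axes, zero at the start; "torque": the same for the moment, N m; "opening": finger opening in m; "grasp_force": force on a finger pad.
Only numpy, scipy, OpenCV 4.12 (cv2) and the standard library are available. Lean on these libraries where they do the work, as an engineer would, in place of code of your own. Each camera call takes 0.05 s, during which the arm holds its last target. There are 200 camera calls.

### The job

Check the battery packs on the bench for swelling: queue them lengthwise in the gauge's lane and slide them through under the low yellow bridge with the push stick, blue first, then green, then black (skip a colour that is not there), keeping your fingers off a pack while its middle is under the bridge, until the stick, following them in, has driven all of them out to at least 2 cm clear of the bridge on the other side. Then put the stick back on its black mat, standing lengthwise along the middle of it, and lay each pack flat on the bench in front of its own phone in the row of three - blue pack to the blue-board phone, green to the green-board phone, black to the closed black phone - centred on and in line with the phone, 25 mm off the phone's near short edge. These are lithium packs, so be gentle: never squeeze one with more than 15 N a finger or push one with more than 15 N, and do not knock the bottle or solder reel about.

Things in the scene. Friction and masses are not known exactly. Their poses are not given: they have to be found in the camera images.
- pack_blue: shrink-wrapped lithium battery pack, light grey ends and a blue wrap round its middle, 64 (x) x 42 (y) x 22 (z) mm, about 0.11 kg. Origin at its very centre (11 mm above the bench when it lies flat), x along its length, z through its thickness; either way round and either face up will do. Do not squeeze with more than 15 N a finger. May be absent
- pack_green: shrink-wrapped lithium battery pack, light grey ends and a green wrap round its middle, 64 (x) x 42 (y) x 22 (z) mm, about 0.11 kg. Origin at its very centre (11 mm above the bench when it lies flat), x along its length, z through its thickness; either way round and either face up will do. Do not squeeze with more than 15 N a finger. May be absent
- pack_black: shrink-wrapped lithium battery pack, light grey ends and a black wrap round its middle, 64 (x) x 42 (y) x 22 (z) mm, about 0.11 kg. Origin at its very centre (11 mm above the bench when it lies flat), x along its length, z through its thickness; either way round and either face up will do. Do not squeeze with more than 15 N a finger. May be absent
- phone_blue: opened phone with a white frame and a blue circuit board, 148 (x) x 71 (y) x 8 mm, fixed, lying flat, Origin at the centre of its underside, its x axis along its length pointing away from the robot. The blue pack belongs 131 mm from the origin towards -x (25 mm clear of the short edge that faces the robot), its length along the phone's
- phone_green: opened phone with a dark grey frame and a green circuit board, 148 (x) x 71 (y) x 8 mm, fixed, lying flat, Origin at the centre of its underside, its x axis along its length pointing away from the robot. The green pack belongs 131 mm from the origin towards -x (25 mm clear of the short edge that faces the robot), its length along the phone's
- phone_dark: closed all-black phone, 148 (x) x 71 (y) x 8 mm, fixed, lying flat, Origin at the centre of its underside, its x axis along its length pointing away from the robot. The black pack belongs 131 mm from the origin towards -x (25 mm clear of the short edge that faces the robot), its length along the phone's
- gauge: dark steel swelling gauge with yellow-and-black bridge, fixed; origin on the bench under the bridge's middle, y along the lane (towards the robot's left, the infeed side). Bridge from y = -25 to +25 mm, 98 mm wide, top 42 mm high; the opening under it is 54 mm wide, 26 mm high. Packs go through towards -y, out onto the open bench
- lane_end (a point): open outer end of the infeed lane, on its centre line, on the bench, 260 mm from the gauge's origin towards its +y. The lane runs from here to the bridge between two rails 6 mm high, 10 mm thick, 54 mm apart; its floor is the bench. It holds three packs lengthwise, one behind the other
- stick: red push stick, 0.15 kg, standing on its sole: sole 170 (y) x 30 (x) x 16 mm; on it stands a grip blade 16 mm thick (x), 50 mm long (y = +25 to +75 mm), from 16 to 66 mm above the underside. Origin at the centre of the sole's underside (2 mm above the bench when on its mat); the nose that pushes points to its -y
- stick_nose (a point): middle of the flat front face of the push stick's nose, 85 mm from the stick's origin towards its -y, 8 mm above its underside; same axes as the stick
- mat: black rubber parking mat of the push stick, 60 (x) x 190 (y) x 2 mm, fixed; origin at the centre of its underside, y along its length
- ipa_bottle: bystander: white bottle, 59 mm across, 118 mm high; origin at the centre of its underside
- solder_reel: bystander: teal solder reel, 77 x 57 x 32 mm; origin at the centre of its underside
There are look-alikes about, which are no part of the job. Leave any red look-alike of the pack_green alone.

How it is judged (in metres and radians):
On the way, in this order (a step that is already met when the one before it is completed fails the run):
1. the blue pack is under the gauge's bridge (y of pack_blue in the frame of gauge between -0.02 and 0.02 m and x of pack_blue in the frame of gauge between -0.025 and 0.025 m and height (world z) of pack_blue below 0.026 m), for 0.05 s.
2. the green pack is under the gauge's bridge (y of pack_green in the frame of gauge between -0.02 and 0.02 m and x of pack_green in the frame of gauge between -0.025 and 0.025 m and height (world z) of pack_green below 0.026 m), for 0.05 s.
3. the black pack is under the gauge's bridge (y of pack_black in the frame of gauge between -0.02 and 0.02 m and x of pack_black in the frame of gauge between -0.025 and 0.025 m and height (world z) of pack_black below 0.026 m), for 0.05 s.
4. every pack has come out at least 18 mm clear of the far side of the bridge, the push stick having followed them in under it (y of each of pack_blue, pack_green, pack_black in the frame of gauge below -0.075 m and y of stick_nose in the frame of gauge below 0 m and x of stick_nose in the frame of gauge between -0.03 and 0.03 m and height (world z) of stick_nose below 0.022 m), for 0.1 s.
At the end, for the whole second after the job is handed in: Each pack lies flat before its own phone, centre 131 mm (+/-14) from the phone's centre along its length, within 15 mm of its centre line and 0.2 rad of its direction; the stick stands on its mat, within 30 mm and 0.3 rad; all released and at rest (x of pack_blue in the frame of phone_blue between -0.145 and -0.117 m and y of pack_blue in the frame of phone_blue between -0.015 and 0.015 m and angle between the x axis of pack_blue and the x axis of phone_blue, either way round below 0.2 rad and height (world z) of each of pack_blue, pack_green, pack_black below 0.015 m and linear speed of each of pack_blue, pack_green, pack_black, stick below 0.02 m/s and x of pack_green in the frame of phone_green between -0.145 and -0.117 m and y of pack_green in the frame of phone_green between -0.015 and 0.015 m and angle between the x axis of pack_green and the x axis of phone_green, either way round below 0.2 rad and x of pack_black in the frame of phone_dark between -0.145 and -0.117 m and y of pack_black in the frame of phone_dark between -0.015 and 0.015 m and angle between the x axis of pack_black and the x axis of phone_dark, either way round below 0.2 rad and horizontal distance between stick and mat below 0.03 m and angle between the y axis of stick and the y axis of mat, either way round below 0.3 rad and angle between stick's own z axis and vertical below 0.1 rad and height (world z) of stick below 0.01 m); the robot touches nothing.
It fails at once if the fingers load a pack with more than 30 N in all (15 N a finger) (contact force between the fingers and pack_blue above 30 N or contact force between the fingers and pack_green above 30 N or contact force between the fingers and pack_black above 30 N).
It fails at once if the push stick presses on a pack with more than 15 N (contact force between stick and pack_blue above 15 N or contact force between stick and pack_green above 15 N or contact force between stick and pack_black above 15 N).
It fails at once if the fingers touch a pack while its middle is under the bridge (((y of pack_blue in the frame of gauge between -0.025 and 0.025 m and x of pack_blue in the frame of gauge between -0.025 and 0.025 m and height (world z) of pack_blue below 0.026 m) and contact force between the fingers and pack_blue above 0.5 N) or ((y of pack_green in the frame of gauge between -0.025 and 0.025 m and x of pack_green in the frame of gauge between -0.025 and 0.025 m and height (world z) of pack_green below 0.026 m) and contact force between the fingers and pack_green above 0.5 N) or ((y of pack_black in the frame of gauge between -0.025 and 0.025 m and x of pack_black in the frame of gauge between -0.025 and 0.025 m and height (world z) of pack_black below 0.026 m) and contact force between the fingers and pack_black above 0.5 N)).
It fails at once if the bottle or solder reel is knocked away (distance of any of ipa_bottle, solder_reel from where it was at the start of the episode above 0.03 m).
Of pack_blue, pack_green, pack_black only 2 to 3 are there at a start; the rules pass over those that are not, and their reading is None.
At some moment in a run one of pack_blue, pack_green, pack_black may be knocked a few centimetres aside while the robot is not near it.
Once in a run the grip may slacken for a moment while it holds something.
It also fails if it takes over 210 s, if anything falls off the work surface, if the arm or the gripper's body presses on something with over 40 N, if the wrist force passes 120 N, or if a joint passes its speed limit or range.

## Working session

There is one attempt and no reset: what is moved stays moved. The work goes in short steps, Python scripts to look and compute and a tool call to move; the robot and the scene stay as the last step left them, time stands still between calls to the robot, and variables do not carry over. Pictures are saved under pics/ and viewed, at most 14 in all, crops included, and the job is handed in when it is done.

Besides the shell and the picture viewer there is one more tool, called after ">>>" as name(argument=value, ...) on one line, values as JSON. servo_tool: Moves the arm, as the interface text tells. Its arguments: {"type":"object","properties":{"moves":{"type":"array"},"force":{"type":"number"}},"required":["moves"]}

```bash
mkdir -p pics; ls
cat > h.py <<'E'
from workcell import *
import numpy as np, cv2
def save(n,f):
    p,d=camera(n); cv2.imwrite('pics/'+f,p[:,:,::-1]); return p,d
def world(n,x):
    c=calibration(n); return np.array(c["R"]).T@(np.array(x)-np.array(c["t"]))
def marks(names,n,f=mark_of):
    for a in names:
        try: print(a,[(round(r["score"],2),world(n,r["xyz"]).round(3).tolist()) for r in f(a,n)[:4]])
        except Exception as e: print(a,e)
def cloud(n,d):
    c=calibration(n);K=np.array(c["camera_matrix"]);h,w=d.shape
    uv=np.stack(np.meshgrid(np.arange(w),np.arange(h)),-1).reshape(-1,1,2).astype(float)
    q=cv2.undistortPoints(uv,K,np.array(c["dist"])).reshape(h,w,2)
    P=np.dstack([q[...,0]*d,q[...,1]*d,d])
    return (P-np.array(c["t"]))@np.array(c["R"])
E
python3 - <<'E'
from h import *
o=get_obs();print(o,grasp_offset)
for n in("top","side"):
    save(n,n+"0.png")
    c=calibration(n);print(n,(-np.array(c["R"]).T@np.array(c["t"])).round(3))
    marks(["pack_blue","pack_green","pack_black","phone_blue","phone_green","phone_dark","gauge","lane_end","stick","stick_nose","mat","ipa_bottle","solder_reel"],n)
E
```

```text
pics
{'time': 0.0, 'q': array([7.24209256e+01, 5.01059071e+00, 1.00335597e+01, 9.50992115e+01,
       3.13786166e-04, 9.00002277e+01]), 'qd': array([-0.02298971,  0.04363892, -0.0719133 ,  0.03302684, -0.08985478,
       -0.00697754]), 'joint_efforts': array([ 2.60786874e-03, -5.20381415e+01,  4.64807653e+01,  1.60698005e-02,
        1.37699608e-04,  1.14660929e-05]), 'ee_pos': array([0.16602711, 0.5240535 , 0.19857997]), 'tcp_rot': array([-1.79923757e+02, -3.13482864e-04,  1.62420697e+02]), 'wrist_force': array([ 0.13717742, -0.29319446, -0.33752727]), 'torque': array([-0.06358081, -0.02671133,  0.0409743 ]), 'grasp_force': 0.0, 'opening': 0.08543587256257675} 0.0187
top [ 0.394 -0.175  1.391]
pack_blue []
pack_green [(0.87, [0.398, -0.314, 0.012]), (0.82, [0.51, -0.623, 0.01]), (0.71, [0.524, -0.469, 0.003]), (0.56, [0.501, -0.356, 0.01])]
pack_black [(0.63, [0.505, -0.11, 0.015])]
phone_blue [(0.9, [0.716, -0.23, 0.003])]
phone_green [(0.87, [0.72, -0.118, -0.002])]
phone_dark [(0.97, [0.734, -0.346, 0.003])]
gauge [(0.56, [0.435, 0.015, 0.005])]
lane_end [(0.64, [0.446, 0.268, 0.
[... 304 characters left out ...]
ack_blue []
pack_green [(0.82, [0.498, -0.355, 0.012]), (0.67, [0.504, -0.623, 0.016]), (0.53, [0.504, -0.249, 0.012]), (0.5, [0.401, -0.315, 0.011])]
pack_black [(0.63, [0.511, -0.109, 0.012])]
phone_blue [(0.92, [0.723, -0.231, 0.0]), (0.65, [0.533, -0.464, 0.007])]
phone_green [(0.9, [0.717, -0.114, 0.004])]
phone_dark [(0.98, [0.729, -0.348, 0.002]), (0.71, [0.714, -0.115, 0.008])]
gauge [(0.85, [0.439, 0.014, 0.001])]
lane_end [(0.88, [0.448, 0.276, -0.003])]
stick [(0.71, [0.544, 0.286, 0.006])]
stick_nose [(0.78, [0.537, 0.208, 0.008])]
mat [(0.45, [0.55, 0.29, 0.0])]
ipa_bottle [(0.68, [0.779, 0.097, 0.002])]
solder_reel [(0.75, [0.779, 0.102, 0.004]), (0.63, [0.528, -0.464, 0.008])]
```

View pics/top0.png

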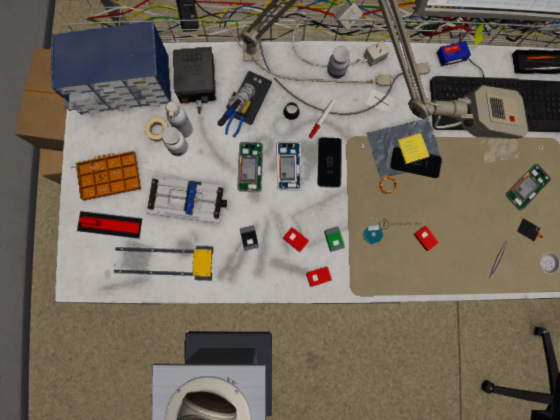

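View pics/side0.png

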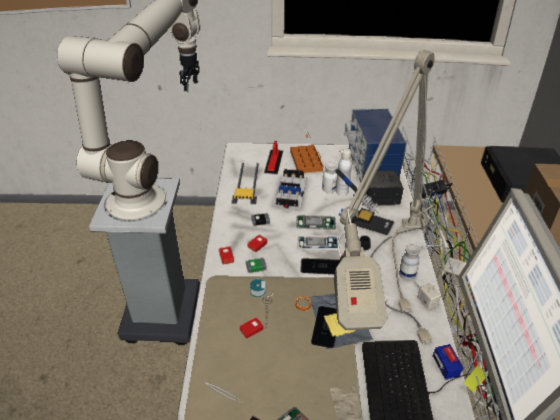

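Top: bridge at (203,262) with the lane running left to (115,262), stick on its mat at (109,224), black pack at (250,237) and green pack at (334,238). The red ones at (295,238), (318,276) and (427,238) are look-alikes, and the blue pack is absent. Next I measure angles.

```bash
cat >> h.py <<'E'
def fit(name,n,d,near=None,sel=None):
    W=cloud(n,d)
    for r in cut_out(name,n)[:5]:
        m=r["mask"]&(d>0)
        P=W[m]
        c=np.median(P,0)
        if near is not None and np.hypot(*(c[:2]-near))>0.06: continue
        z=np.percentile(P[:,2],80); P=P[abs(P[:,2]-z)<0.012]
        (cx,cy),(w,h),a=cv2.minAreaRect((P[:,:2]*1000).astype(np.float32))
        if w<h: a+=90; w,h=h,w
        print(name,n,"sc",round(r["score"],2),"c",round(cx),round(cy),"size",round(w),round(h),"ang of long from x",round((a+90)%180-90,1),"z",round(z*1000),"median",(c*1000).round())
        return
    print(name,n,"none")
E
python3 - <<'E'
from h import *
p,d=camera("top")
for a,b in (("pack_green",(.5,-.356)),("pack_black",(.507,-.11)),("phone_green",None),("phone_dark",None),("phone_blue",None),("stick",(.543,.287)),("mat",(.545,.29)),("gauge",None)): fit(a,"top",d,b)
W=cloud("top",d); h=cv2.cvtColor(p,cv2.COLOR_RGB2HSV)
R=(W[...,0]>.35)&(W[...,0]<.53)&(W[...,1]>-.06)&(W[...,1]<.33)
m=R&(h[...,0]>18)&(h[...,0]<32)&(h[...,1]>150)&(h[...,2]>120)
r=cv2.minAreaRect((W[m][:,:2]*1000).astype(np.float32));print("yellow",r,np.median(W[m],0))
dark=R&(h[...,2]<110)&(W[...,1]>.06)&(W[...,1]<.28)
for lo,hi in((.37,.435),(.435,.51)):
    k=dark&(W[...,0]>lo)&(W[...,0]<hi);q=W[k]
    print("rail",len(q),np.median(q,0),np.polyfit(q[:,1],q[:,0],1), q[:,1].min(),q[:,1].max())
# red stick
k=((h[...,0]<8)|(h[...,0]>172))&(h[...,1]>150)&(W[...,1]>.15)&(W[...,1]<.42)&(W[...,0]>.48)&(W[...,0]<.62)
q=W[k]
for zl,zh in((.008,.03),(.045,.08)):
    s=q[(q[:,2]>zl)&(q[:,2]<zh)];print("stick",len(s),cv2.minAreaRect((s[:,:2]*1000).astype(np.float32)),np.median(s[:,2]))
# height of stuff between
for y in (-.05,0,.05,.1,.15,.2,.25,.3): 
    s=(abs(W[...,1]-y)<.02)&(W[...,0]>.5)&(W[...,0]<.7); print(y,W[...,2][s].max().round(3),end=' ')
E
```

```text
pack_green top sc 0.61 c 504 -357 size 61 42 ang of long from x 15.8 z 25 median [ 505. -357.   22.]
pack_black top sc 0.91 c 506 -115 size 62 40 ang of long from x 14.1 z 25 median [ 504. -116.   22.]
phone_green top sc 0.86 c 717 -119 size 148 74 ang of long from x -1.5 z 8 median [ 717. -118.    5.]
phone_dark top sc 0.67 c 730 -351 size 157 74 ang of long from x -3.0 z 10 median [ 729. -350.    8.]
phone_blue top sc 0.64 c 720 -231 size 149 74 ang of long from x -0.3 z 8 median [ 719. -231.    5.]
stick top sc 0.79 c 546 330 size 44 13 ang of long from x -76.7 z 44 median [545. 285.  19.]
mat top none
gauge top sc 0.82 c 438 15 size 72 53 ang of long from x -0.2 z 42 median [438.  40.   9.]
yellow ((437.42095947265625, 13.432884216308594), (49.17334747314453, 74.98993682861328), 87.94772338867188) [0.43822254 0.0129637  0.04243223]
rail 255 [0.41060145 0.16731123 0.00582669] [0.03256498 0.40504233] 0.060135271488169814 0.2724870000959953
rail 278 [0.47367687 0.17560194 0.00620942] [0.03301574 0.46935462] 0.06002413065029331 0.27250474806722774
stick 503 ((547.3684692382812, 284.8042907714844), (168.65562438964844, 33.062416076660156), 83.86727905273438) 0.01835427898838109
stick 117 ((552.9539794921875, 335.36846923828125), (49.3919677734375, 16.158763885498047), 83.03533935546875) 0.06775743267629106
-0.05 0.044 0 0.046 0.05 0.06 0.1 0.034 0.15 0.062 0.2 0.034 0.25 0.032 0.3 0.136
```

>>> servo_tool(moves=[[[0,0,7.9],[0,0,0],100],[[0,0,7.9],[0,0,0],100],[[0,0,7.9],[0,0,0],100],[[0,0,7.9],[0,0,0],100],[[0,0,7.9],[0,0,0],100],[[0,0,7.9],[0,0,0],100],[[0,0,7.9],[0,0,0],100],[[0,0,7.9],[0,0,0],100],[[0,0,7.9],[0,0,0],100],[[0,0,7.9],[0,0,0],100]], force=20)

```text
time: 2.85
ee_pos: [0.1661, 0.5243, 0.1993]
tcp_rot: [180.0, 0.0, 83.1]
wrist_force: [-0.2, 0.6, -0.1]
opening: 0.0857
grasp_force: 0.0
```

>>> servo_tool(moves=[[[0,0,0],[-0.012,0.0338,0],100],[[0,0,0],[-0.012,0.0338,0],100],[[0,0,0],[-0.012,0.0338,0],100],[[0,0,0],[-0.012,0.0338,0],100],[[0,0,0],[-0.012,0.0338,0],100],[[0,0,0],[-0.012,0.0338,0],100],[[0,0,0],[-0.012,0.0338,0],100],[[0,0,0],[-0.012,0.0338,0],100],[[0,0,0],[-0.012,0.0338,0],100],[[0,0,0],[-0.012,0.0338,0],100],[[0,0,0],[-0.012,0.0338,0],100],[[0,0,0],[-0.012,0.0338,0],100]])

```text
time: 4.05
ee_pos: [0.5538, 0.3339, 0.1993]
tcp_rot: [180.0, -0.0, 83.4]
wrist_force: [0.0, -0.2, 0.9]
opening: 0.0852
grasp_force: 0.0
```

>>> servo_tool(moves=[[[0,0,0],[0,0,0.027],100],[[0,0,0],[0,0,0.027],100],[[0,0,0],[0,0,0.027],100],[[0,0,0],[0,0,0.027],60],[[0,0,0],[0,0,0.027],40],[[0,0,0],[0,0,0.027],30],[[0,0,0],[0,0,0],10],[[0,0,0],[0,0,0],10],[[0,0,0],[0,0,0],10],[[0,0,0],[0,0,0],10],[[0,0,0],[0,0,0],10],[[0,0,0],[0,0,0],10]], force=20)

```text
time: 5.25
ee_pos: [0.5528, 0.335, 0.038]
tcp_rot: [180.0, -0.0, 83.4]
wrist_force: [0.2, -0.8, 0.0]
opening: 0.0087
grasp_force: 0.0
```

Run:
```python
from h import *
p,d=save("side","s1.png"); cv2.imwrite("pics/s1.png",cv2.resize(p[60:240,180:420,::-1],None,fx=3,fy=3))
o=get_obs();print(o['ee_pos'],o['opening'],o['grasp_force'])
marks(["stick","stick_nose"],"side")
p,d=camera("top"); marks(["stick","stick_nose"],"top")
```

```text
[0.55273378 0.33493365 0.03779364] 0.008599275700351305 0.0
stick [(0.64, [0.548, 0.288, 0.006]), (0.52, [0.777, 0.096, 0.002]), (0.51, [0.527, -0.469, 0.009]), (0.31, [0.716, -0.116, 0.006])]
stick_nose [(0.77, [0.533, 0.204, 0.012])]
stick []
stick_nose [(0.81, [0.538, 0.2, 0.01])]
```

View pics/s1.png

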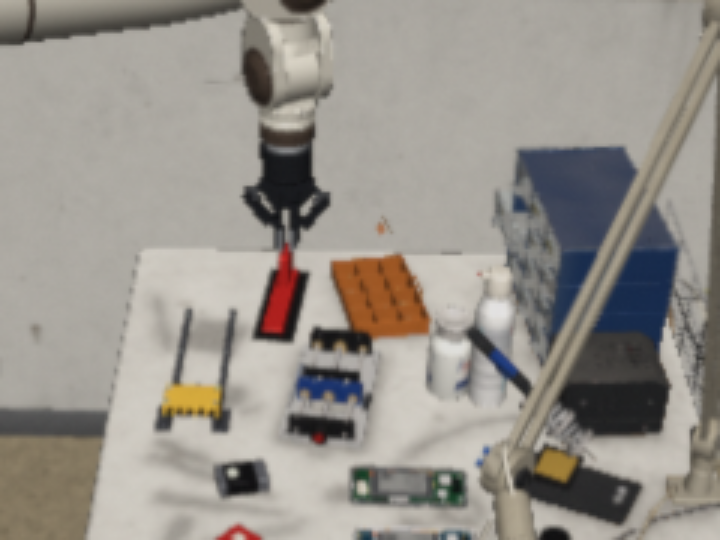

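Run:
```python
from h import *
for n in("side","top"):
    p,d=camera(n);W=cloud(n,d);h=cv2.cvtColor(p,cv2.COLOR_RGB2HSV)
    k=((h[...,0]<8)|(h[...,0]>172))&(h[...,1]>150)&(W[...,1]>.15)&(W[...,1]<.42)&(W[...,0]>.48)&(W[...,0]<.62)
    q=W[k]; s=q[q[:,2]>.03]; print(n,"blade",len(s),np.percentile(s,[2,50,98],axis=0).round(3).tolist() if len(s) else 0)
    k=(h[...,2]<90)&(W[...,1]>.2)&(W[...,1]<.5)&(W[...,0]>.45)&(W[...,0]<.66)&(W[...,2]>.02)
    q=W[k];
    for z in np.arange(.02,.2,.02):
        s=q[abs(q[:,2]-z)<.01]; print(n,"dark",round(z,2),len(s),np.percentile(s[:,:2],[2,50,98],axis=0).round(3).tolist() if len(s)>5 else 0)
```

```text
side blade 43 [[0.541, 0.299, 0.032], [0.55, 0.312, 0.05], [0.558, 0.343, 0.072]]
side dark 0.02 0 0
side dark 0.04 1 0
side dark 0.06 0 0
side dark 0.08 11 [[0.54, 0.324], [0.549, 0.332], [0.571, 0.346]]
side dark 0.1 22 [[0.532, 0.319], [0.548, 0.33], [0.573, 0.344]]
side dark 0.12 59 [[0.518, 0.313], [0.558, 0.328], [0.588, 0.352]]
side dark 0.14 54 [[0.506, 0.31], [0.544, 0.325], [0.6, 0.35]]
side dark 0.16 109 [[0.497, 0.308], [0.557, 0.326], [0.613, 0.347]]
side dark 0.18 84 [[0.51, 0.312], [0.557, 0.324], [0.595, 0.333]]
top blade 103 [[0.536, 0.31, 0.032], [0.55, 0.32, 0.067], [0.56, 0.347, 0.154]]
top dark 0.02 21 [[0.551, 0.214], [0.64, 0.297], [0.65, 0.378]]
top dark 0.04 0 0
top dark 0.06 5 0
top dark 0.08 23 [[0.537, 0.323], [0.559, 0.327], [0.57, 0.342]]
top dark 0.1 19 [[0.536, 0.322], [0.559, 0.326], [0.571, 0.332]]
top dark 0.12 80 [[0.517, 0.319], [0.535, 0.327], [0.586, 0.343]]
top dark 0.14 83 [[0.501, 0.314], [0.543, 0.321], [0.602, 0.338]]
top dark 0.16 161 [[0.492, 0.314], [0.534, 0.33], [0.613, 0.351]]
top dark 0.18 53 [[0.502, 0.318], [0.519, 0.331], [0.603, 0.344]]
```

Run:
```python
from h import *
p,d=save("side","x.png");W=cloud("side",d)
k=(abs(W[...,0]-.553)<.06)&(abs(W[...,1]-.335)<.06)&(W[...,2]>.02)
v,u=np.nonzero(k);print(u.min(),u.max(),v.min(),v.max())
for r in range(v.max()-30,v.max()+1,2):
    print(r,[(c,*(W[r,c]*1000).round().astype(int),p[r,c].tolist()) for c in range(269,286,2) if k[r,c]])
```

```text
260 291 32 159
129 [(271, np.int64(536), np.int64(329), np.int64(145), [34, 35, 36]), (273, np.int64(545), np.int64(318), np.int64(151), [28, 28, 31]), (275, np.int64(553), np.int64(324), np.int64(148), [69, 68, 67]), (277, np.int64(562), np.int64(308), np.int64(157), [26, 27, 30]), (285, np.int64(596), np.int64(317), np.int64(153), [38, 39, 41])]
131 [(269, np.int64(527), np.int64(342), np.int64(127), [44, 44, 45]), (271, np.int64(536), np.int64(318), np.int64(141), [24, 24, 26]), (273, np.int64(545), np.int64(324), np.int64(138), [48, 47, 47]), (277, np.int64(562), np.int64(327), np.int64(137), [33, 34, 35]), (279, np.int64(570), np.int64(328), np.int64(136), [43, 43, 43]), (283, np.int64(588), np.int64(325), np.int64(138), [40, 40, 41]), (285, np.int64(596), np.int64(316), np.int64(144), [36, 36, 38])]
133 [(269, np.int64(527), np.int64(330), np.int64(124), [23, 25, 27]), (271, np.int64(536), np.int64(328), np.int64(125), [24, 25, 28]), (273, np.int64(545), np.int64(315), np.int64(133), [50, 49, 49]), (277, np.int64(562), np.int64(320), np.int64(131), [33, 33, 34]), (279, np.int64
[... 1987 characters left out ...]
53, 52, 49]), (275, np.int64(554), np.int64(316), np.int64(52), [153, 28, 26])]
151 [(273, np.int64(545), np.int64(316), np.int64(42), [145, 26, 24]), (275, np.int64(554), np.int64(322), np.int64(38), [152, 28, 26]), (277, np.int64(562), np.int64(345), np.int64(23), [150, 27, 25])]
153 [(273, np.int64(545), np.int64(320), np.int64(29), [152, 28, 26]), (275, np.int64(554), np.int64(312), np.int64(34), [152, 27, 25])]
155 [(273, np.int64(545), np.int64(313), np.int64(23), [162, 30, 28]), (275, np.int64(554), np.int64(303), np.int64(29), [162, 30, 27])]
157 [(275, np.int64(554), np.int64(300), np.int64(20), [174, 33, 30]), (277, np.int64(563), np.int64(299), np.int64(21), [110, 21, 20])]
159 []
```

>>> servo_tool(moves=[[[0,0,0],[0,0,0],50],[[0,0,0],[0,0,0],50],[[0,0,0],[0,0,0],50],[[0,0,0],[0,0,0],50],[[0,0,0],[0,0,0.005],50],[[0,0,0],[0,0,0.005],50],[[0,0,0],[0,0,0.005],50]], force=20)

```text
time: 6.4
ee_pos: [0.5524, 0.3347, 0.0216]
tcp_rot: [-180.0, 0.0, 83.4]
wrist_force: [-0.1, -0.2, 0.1]
opening: 0.0431
grasp_force: 0.0
```

Run:
```python
from h import *
p,d=camera("side"); cv2.imwrite("pics/s2.png",cv2.resize(p[100:180,240:320,::-1],None,fx=7,fy=7,interpolation=cv2.INTER_CUBIC))
```

```text
(no output)
```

View pics/s2.png

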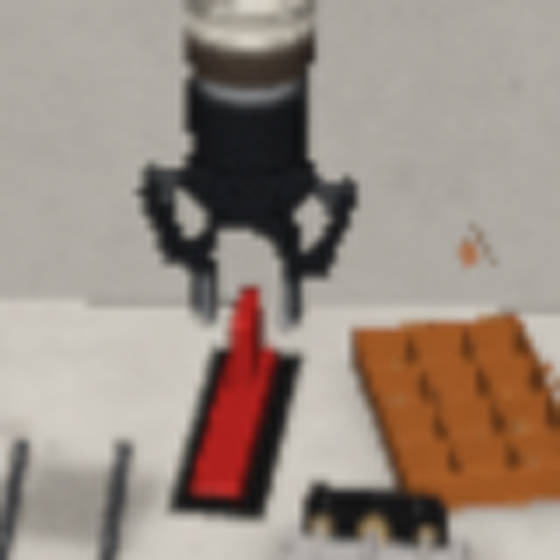

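>>> servo_tool(moves=[[[0,0,0],[0,0,0],10],[[0,0,0],[0,0,0],10],[[0,0,0],[0,0,0],10],[[0,0,0],[0,0,0],10],[[0,0,0],[0,0,0],10],[[0,0,0],[0,0,0],10]], force=20)

```text
time: 7.05
ee_pos: [0.5526, 0.3349, 0.0223]
tcp_rot: [180.0, -0.0, 83.4]
wrist_force: [-0.6, 0.6, -0.8]
opening: 0.0157
grasp_force: 25.1
```

Run:
```python
from h import *
o=get_obs();print(o['ee_pos'],o['opening'],o['grasp_force'],o['wrist_force'])
p,d=camera("side"); W=cloud("side",d); 
k=(abs(W[...,0]-.553)<.045)&(abs(W[...,1]-.335)<.06)&(W[...,2]>.02)
for r in range(135,158):
    print(r,[(c,*(W[r,c]*1000).round().astype(int).tolist(),p[r,c].tolist()[:2]) for c in range(269,283) if k[r,c] and p[r,c,0]<1.6*p[r,c,1]])
```

```text
[0.55255072 0.33485964 0.02234734] 0.015724247412806903 25.092703700065613 [-0.59548543  0.61104222 -0.79626906]
135 [(269, 527, 339, 109, [44, 44]), (270, 532, 313, 125, [31, 31]), (271, 536, 319, 121, [20, 20]), (272, 540, 320, 121, [25, 26]), (273, 544, 342, 108, [77, 76]), (277, 562, 320, 121, [92, 91]), (278, 566, 320, 121, [34, 35]), (279, 571, 318, 122, [21, 21]), (280, 575, 346, 106, [24, 24]), (281, 579, 333, 113, [43, 42]), (282, 583, 342, 108, [50, 50])]
136 [(269, 527, 330, 109, [28, 29]), (270, 532, 318, 117, [24, 25]), (271, 536, 328, 110, [25, 26]), (272, 540, 330, 110, [47, 46]), (277, 562, 319, 117, [90, 89]), (278, 566, 312, 120, [31, 31]), (279, 571, 322, 115, [19, 21]), (280, 575, 340, 104, [25, 26]), (281, 579, 339, 105, [24, 26]), (282, 584, 318, 117, [24, 25])]
137 [(269, 527, 326, 107, [52, 52]), (270, 531, 328, 105, [30, 32]), (271, 536, 328, 105, [26, 26]), (272, 540, 325, 108, [43, 42]), (277, 562, 316, 113, [91, 89]), (278, 566, 322, 110, [33, 34]), (279, 570, 335, 102, [22, 24]), (280, 575, 327, 107, [25, 26]), (281, 579, 320, 111, [25, 25]), (282, 584, 3
[... 1463 characters left out ...]
]), (277, 562, 330, 74, [133, 114]), (278, 566, 332, 73, [87, 86]), (279, 571, 333, 73, [62, 61])]
144 [(270, 532, 321, 74, [130, 127]), (271, 536, 335, 66, [78, 78]), (272, 540, 328, 70, [95, 92]), (277, 562, 316, 78, [131, 113]), (278, 566, 339, 64, [85, 85]), (279, 571, 317, 77, [63, 64])]
145 [(271, 536, 330, 64, [129, 128]), (272, 540, 334, 61, [119, 111]), (277, 562, 326, 67, [128, 114]), (278, 567, 327, 66, [96, 95]), (279, 571, 322, 69, [90, 88])]
146 [(272, 540, 327, 60, [151, 140]), (277, 562, 326, 61, [120, 105]), (278, 566, 333, 57, [131, 128])]
147 [(277, 562, 329, 54, [105, 82])]
148 [(277, 562, 362, 29, [100, 63])]
149 []
150 []
151 []
152 []
153 []
154 []
155 []
156 []
157 []
```

>>> servo_tool(moves=[[[0,0,0],[0,0,0],20],[[0,0,0],[0,0,0],20],[[0,0,0],[0,0,0],20],[[0,0,0],[0,0,0],17],[[0,0,0],[0,0,0],17],[[0,0,0],[0,0,0],17],[[0,0,0],[0,0,0],17],[[0,0,0],[0,0,0],17]], force=20)

```text
time: 7.9
ee_pos: [0.5525, 0.3349, 0.0224]
tcp_rot: [180.0, -0.0, 83.4]
wrist_force: [-0.5, 1.3, 1.9]
opening: 0.0153
grasp_force: 20.1
```

>>> servo_tool(moves=[[[0,0,0],[0,0,0],15],[[0,0,0],[0,0,0],15],[[0,0,0],[0,0,0],15],[[0,0,0],[0,0,0],15],[[0,0,0],[0,0,0],15]], force=20)

```text
time: 8.4
ee_pos: [0.5526, 0.3349, 0.0224]
tcp_rot: [180.0, -0.0, 83.4]
wrist_force: [-0.5, 0.3, 2.5]
opening: 0.0152
grasp_force: 20.2
```

>>> servo_tool(moves=[[[0,0,0],[0,0,0],5],[[0,0,0],[0,0,0],5],[[0,0,0],[0,0,0],5],[[0,0,0],[0,0,0],5],[[0,0,0],[0,0,0],5]], force=20)

```text
time: 8.9
ee_pos: [0.5526, 0.3349, 0.0224]
tcp_rot: [180.0, -0.0, 83.4]
wrist_force: [-0.7, 0.5, 3.8]
opening: 0.0154
grasp_force: 20.3
```

>>> servo_tool(moves=[[[0,0,0],[0,0,0],22],[[0,0,0],[0,0,0],20],[[0,0,0],[0,0,0],19],[[0,0,0],[0,0,0],18.5],[[0,0,0],[0,0,0],18.5],[[0,0,0],[0,0,0],18.5]], force=20)

```text
time: 9.5
ee_pos: [0.5525, 0.3347, 0.0221]
tcp_rot: [-180.0, 0.0, 83.4]
wrist_force: [-0.2, -0.9, -0.8]
opening: 0.016
grasp_force: 4.4
```

>>> servo_tool(moves=[[[0,0,0],[0,0,0],18.2],[[0,0,0],[0,0,0],18.2],[[0,0,0],[0,0,0],18.2]])

```text
time: 9.8
ee_pos: [0.5525, 0.3348, 0.0223]
tcp_rot: [-180.0, -0.0, 83.4]
wrist_force: [0.0, 0.2, -1.9]
opening: 0.0159
grasp_force: 9.4
```

>>> servo_tool(moves=[[[0,0,0],[0,0,0],17.9],[[0,0,0],[0,0,0],17.9],[[0,0,0],[0,0,0],17.9]])

```text
time: 10.1
ee_pos: [0.5525, 0.3349, 0.0223]
tcp_rot: [180.0, -0.0, 83.4]
wrist_force: [-0.7, 0.2, -1.6]
opening: 0.0156
grasp_force: 14.7
```

>>> servo_tool(moves=[[[0,0,0],[0,0,0],17.6],[[0,0,0],[0,0,0],17.6],[[0,0,0],[0,0,0],17.6]])

```text
time: 10.4
ee_pos: [0.5525, 0.3348, 0.0223]
tcp_rot: [-180.0, 0.0, 83.4]
wrist_force: [0.2, 0.8, -1.0]
opening: 0.0154
grasp_force: 19.6
```

>>> servo_tool(moves=[[[0,0,0],[0,0,0],60],[[0,0,0],[0,0,0],70],[[0,0,0],[0,0,-0.03],70],[[0,0,0],[0,0,-0.03],70],[[0,0,0],[0,0,-0.03],70],[[0,0,7.5],[0,0,-0.01],70],[[0,0,7.5],[0,0,-0.01],70],[[0,0,7.5],[0,0,-0.01],70],[[0,0,7.5],[0,0,-0.01],70],[[0,0,7.5],[0,0,-0.01],70],[[0,0,7.5],[0,0,-0.01],70],[[0,0,7.5],[0,0,-0.01],70]])

```text
time: 11.6
ee_pos: [0.5533, 0.3335, 0.1829]
tcp_rot: [-179.9, -0.0, 31.0]
wrist_force: [-0.1, 0.8, 0.4]
opening: 0.0597
grasp_force: 0.0
```

>>> servo_tool(moves=[[[0,0,7.5],[0,0,0],70],[[0,0,7.6],[0,0,0],70],[[0,0,0],[-0.0148,0.0407,0],70],[[0,0,0],[-0.0148,0.0407,0],70],[[0,0,0],[-0.0148,0.0407,0],70],[[0,0,0],[-0.0148,0.0407,0],70],[[0,0,0],[-0.0148,0.0407,0],70],[[0,0,0],[-0.0148,0.0407,0],70],[[0,0,0],[-0.0148,0.0407,0],70],[[0,0,0],[-0.0148,0.0407,0],70]])

```text
time: 12.6
ee_pos: [0.6032, -0.0767, 0.1655]
tcp_rot: [-176.9, 0.3, 23.4]
wrist_force: [1.0, 0.8, 0.1]
opening: 0.0598
grasp_force: 0.0
```

>>> servo_tool(moves=[[[0,0,0],[-0.0148,0.0407,0],70],[[0,0,0],[-0.0148,0.0407,0],70],[[0,0,0],[-0.0148,0.0407,0],70],[[0,0,0],[-0.0148,0.0407,0],70],[[0,0,0],[-0.0148,0.0407,0],70],[[0,0,0],[-0.0148,0.0407,0],70],[[0,0,0],[-0.0148,0.0407,0],70],[[0,0,0],[-0.0148,0.0407,0],70],[[0,0,0],[0,0,0],70],[[0,0,0],[0,0,0],70]])

```text
time: 13.6
ee_pos: [0.6233, -0.4214, 0.1465]
tcp_rot: [-176.8, 0.4, 23.3]
wrist_force: [0.2, 0.2, 0.3]
opening: 0.0596
grasp_force: 0.0
```

```bash
cat >> h.py <<'E'
def colfit(n,col,near,r=.06):
    p,d=camera(n);W=cloud(n,d)
    k=(np.hypot(W[...,0]-near[0],W[...,1]-near[1])<r)&(W[...,2]>.014)&(W[...,2]<.034)
    h=cv2.cvtColor(p,cv2.COLOR_RGB2HSV)
    if col=="green": k2=k&(h[...,0]>40)&(h[...,0]<90)&(h[...,1]>90)
    else: k2=k
    for m in (k,k2):
        if m.sum()<10: print("few");continue
        P=W[m];(cx,cy),(w,hh),a=cv2.minAreaRect((P[:,:2]*1000).astype(np.float32))
        if w<hh:a+=90;w,hh=hh,w
        print(n,col,m.sum(),"c",round(cx),round(cy),"med",(np.median(P,0)*1000).round(),"size",round(w),round(hh),"ang",round((a+90)%180-90,1))
E
python3 - <<'E'
from h import *
o=get_obs();print(o['ee_pos'],o['tcp_rot'],o['opening'])
colfit("side","green",(.502,-.356),.055);colfit("side","black",(.507,-.113),.06);colfit("top","black",(.507,-.113),.06)
colfit("top","green",(.502,-.356),.055)
E
```

```text
[ 0.6233393  -0.42144339  0.1464935 ] [-176.77883886    0.36486622   23.30845251] 0.05963268182828712
side green 204 c 503 -359 med [ 502. -363.   24.] size 64 48 ang 16.0
side green 95 c 501 -361 med [ 505. -369.   23.] size 46 39 ang -77.2
side black 159 c 507 -118 med [ 508. -120.   24.] size 64 50 ang 16.7
side black 159 c 507 -118 med [ 508. -120.   24.] size 64 50 ang 16.7
top black 337 c 508 -115 med [ 507. -116.   22.] size 64 43 ang 12.7
top black 337 c 508 -115 med [ 507. -116.   22.] size 64 43 ang 12.7
few
few
```

```bash
cat >> h.py <<'E'
from scipy.spatial.transform import Rotation as Ro
def plan(x,y,z,yaw):
    o=get_obs();a=Ro.from_euler('xyz',o['tcp_rot'],degrees=True);b=Ro.from_euler('xyz',[180,0,yaw],degrees=True)
    rv=(a.inv()*b).as_rotvec(degrees=True); s=b.inv().apply(np.array([x,y,z])-o['ee_pos'])
    print("t",round(o['time'],1),"turn",rv.round(2),"rows",int(np.ceil(abs(rv).max()/8.5)),"| shift",s.round(4),"rows@.035",int(np.ceil(np.linalg.norm(s)/.035)),"q",o['q'].round())
E
python3 -c "
from h import *
plan(.503,-.358,.12,15.8)"
```

```text
t 13.8 turn [-3.04  0.48  7.67] rows 1 | shift [-0.0998 -0.0918  0.0294] rows@.035 4 q [-34.  40.  50. 103.   1. 122.]
```

>>> servo_tool(moves=[[[-3.0,0.5,7.7],[0,0,0],70],[[0,0,0],[0,0,0],70],[[0,0,0],[-0.025,-0.023,0.0075],70],[[0,0,0],[-0.025,-0.023,0.0075],70],[[0,0,0],[-0.025,-0.023,0.0075],70],[[0,0,0],[-0.025,-0.023,0.0075],70],[[0,0,0],[0,0,0],70],[[0,0,0],[0,0,0],70]])

```text
time: 14.6
ee_pos: [0.5028, -0.3585, 0.1203]
tcp_rot: [-180.0, -0.1, 15.9]
wrist_force: [0.6, -0.6, 0.7]
opening: 0.0601
grasp_force: 0.0
```

```bash
python3 -c "
from h import *
plan(.503,-.358,-.02,15.8)
p,d=camera('side');v=p[200:300,200:320,::-1];cv2.imwrite('pics/g1.png',cv2.resize(v,None,fx=5,fy=5,interpolation=cv2.INTER_CUBIC))"
```

```text
t 14.6 turn [-0.03 -0.06  0.08] rows 1 | shift [ 0.0003 -0.0004  0.1403] rows@.035 5 q [-36.  13.  11.  87.   0. 129.]
```

View pics/g1.png

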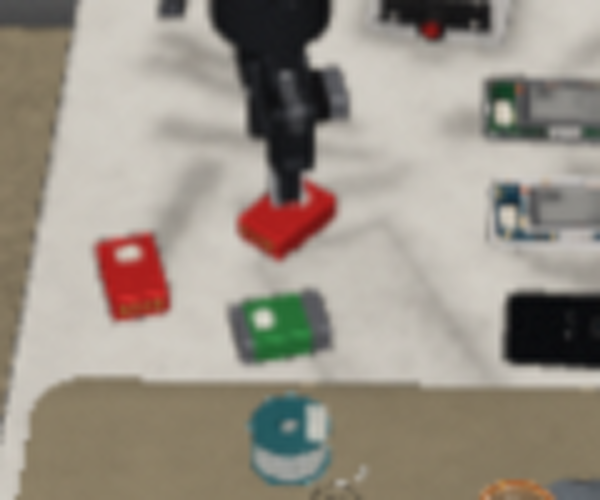

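>>> servo_tool(moves=[[[0,0,0],[0,0,0.025],70],[[0,0,0],[0,0,0.025],70],[[0,0,0],[0,0,0.025],70],[[0,0,0],[0,0,0.02],70],[[0,0,0],[0,0,0],70],[[0,0,0],[0,0,0],70]])

```text
time: 15.25
ee_pos: [0.5035, -0.3591, 0.0243]
tcp_rot: [-179.9, 0.0, 15.8]
wrist_force: [0.3, 1.0, 2.0]
opening: 0.0595
grasp_force: 0.0
```

Run:
```python
from h import *
o=get_obs();print(o['ee_pos'],o['opening'])
p,d=camera('side');W=cloud('side',d)
k=(np.hypot(W[...,0]-.503,W[...,1]+.358)<.07)&(W[...,2]>.03)&(p.max(2)<140)
q=W[k];print(len(q))
q=q[np.argsort(q[:,2])][:14];print((q*1000).round())
v=p[200:300,200:320,::-1];cv2.imwrite('pics/g2.png',cv2.resize(v,None,fx=5,fy=5,interpolation=cv2.INTER_CUBIC))
```

```text
[ 0.50348831 -0.35912301  0.02427734] 0.05949111933040515
2266
[[ 504. -393.   63.]
 [ 504. -390.   64.]
 [ 508. -395.   65.]
 [ 491. -330.   66.]
 [ 524. -388.   67.]
 [ 487. -329.   69.]
 [ 488. -334.   70.]
 [ 508. -396.   71.]
 [ 517. -393.   72.]
 [ 484. -333.   73.]
 [ 521. -399.   73.]
 [ 518. -399.   74.]
 [ 505. -396.   74.]
 [ 524. -391.   75.]]
```

View pics/g2.png

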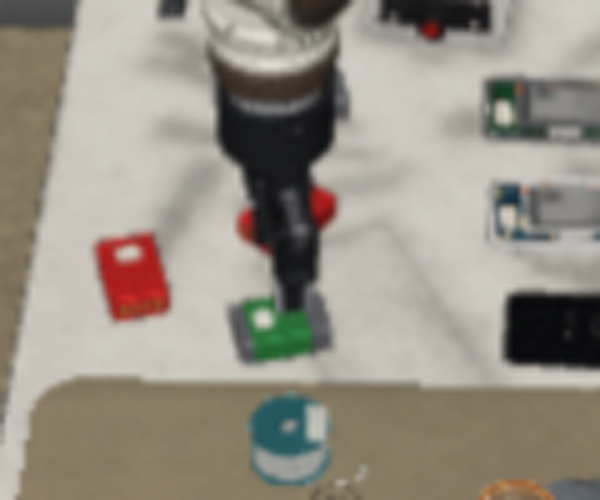

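>>> servo_tool(moves=[[[0,0,0],[0,0,0.01],70],[[0,0,0],[0,0,0.01],70],[[0,0,0],[0,0,0.01],70],[[0,0,0],[0,0,0.01],70],[[0,0,0],[0,0,0.007],70],[[0,0,0],[0,0,0],65],[[0,0,0],[0,0,0],60],[[0,0,0],[0,0,0],55],[[0,0,0],[0,0,0],52],[[0,0,0],[0,0,0],51],[[0,0,0],[0,0,0],50.5],[[0,0,0],[0,0,0],50.2]])

```text
time: 16.5
ee_pos: [0.5024, -0.3585, -0.0236]
tcp_rot: [-179.9, 0.0, 15.7]
wrist_force: [0.2, 1.3, 0.6]
opening: 0.0431
grasp_force: 0.2
```

>>> servo_tool(moves=[[[0,0,0],[0,0,0],49.9],[[0,0,0],[0,0,0],49.9],[[0,0,0],[0,0,0],49.7],[[0,0,0],[0,0,0],49.7]])

```text
time: 16.9
ee_pos: [0.5023, -0.3585, -0.0237]
tcp_rot: [-179.9, 0.0, 15.7]
wrist_force: [-0.3, 1.2, 0.9]
opening: 0.0426
grasp_force: 0.5
```

>>> servo_tool(moves=[[[0,0,0],[0,0,0],49.5],[[0,0,0],[0,0,0],49.5],[[0,0,0],[0,0,0],49.3],[[0,0,0],[0,0,0],49.3]])

```text
time: 17.3
ee_pos: [0.5024, -0.3586, -0.0236]
tcp_rot: [-179.9, 0.0, 15.7]
wrist_force: [0.5, 0.6, 1.6]
opening: 0.042
grasp_force: 0.5
```

>>> servo_tool(moves=[[[0,0,0],[0,0,0],49.2],[[0,0,0],[0,0,0],49.1],[[0,0,0],[0,0,0],49.1]])

```text
time: 17.6
ee_pos: [0.5023, -0.3586, -0.0237]
tcp_rot: [-179.9, 0.0, 15.7]
wrist_force: [-1.6, 1.7, 0.1]
opening: 0.042
grasp_force: 1.6
```

>>> servo_tool(moves=[[[0,0,0],[0,0,0],49.0],[[0,0,0],[0,0,0],48.9],[[0,0,0],[0,0,0],48.9]])

```text
time: 17.9
ee_pos: [0.5024, -0.3586, -0.0236]
tcp_rot: [-179.9, 0.0, 15.7]
wrist_force: [-0.7, 0.5, 0.8]
opening: 0.0414
grasp_force: 5.3
```

>>> servo_tool(moves=[[[0,0,0],[0,0,0],48.8],[[0,0,0],[0,0,0],48.7],[[0,0,0],[0,0,0],48.7]])

```text
time: 18.2
ee_pos: [0.5023, -0.3586, -0.0236]
tcp_rot: [-179.9, 0.0, 15.7]
wrist_force: [-0.8, 1.4, 2.0]
opening: 0.0421
grasp_force: 9.0
```

>>> servo_tool(moves=[[[0,0,0],[0,0,-0.015],48.7],[[0,0,0],[0,0,-0.03],48.7],[[0,0,0],[0,0,-0.03],48.7],[[0,0,-8],[0,0,-0.03],48.7],[[0,0,-8],[0,0,0],48.7],[[0,0,-8],[0,0,0],48.7],[[0,0,-8],[0,0,0],48.7],[[0,0,-8],[0,0,0],48.7],[[0,0,-8],[0,0,0],48.7],[[0,0,-8],[0,0,0],48.7],[[0,0,-8],[0,0,0],48.7],[[0,0,-8],[0,0,0],48.7]])

```text
time: 19.4
ee_pos: [0.5026, -0.359, 0.0824]
tcp_rot: [-180.0, -0.1, 88.0]
wrist_force: [-1.4, -0.5, -0.9]
opening: 0.042
grasp_force: 9.0
```

```bash
python3 -c "
from h import *
plan(.4404,.0985,.08,88.1);o=get_obs();print(o['opening'],o['grasp_force'])"
```

```text
t 19.4 turn [-0.03 -0.05 -0.08] rows 1 | shift [ 0.4551 -0.0773  0.0024] rows@.035 14 q [-36.  14.   7.  83.   0.  56.]
0.042034030712478535 9.026042371988297
```

>>> servo_tool(moves=[[[0,0,0],[0.0325,-0.0055,0],48.7],[[0,0,0],[0.0325,-0.0055,0],48.7],[[0,0,0],[0.0325,-0.0055,0],48.7],[[0,0,0],[0.0325,-0.0055,0],48.7],[[0,0,0],[0.0325,-0.0055,0],48.7],[[0,0,0],[0.0325,-0.0055,0],48.7],[[0,0,0],[0.0325,-0.0055,0],48.7],[[0,0,0],[0.0325,-0.0055,0],48.7],[[0,0,0],[0.0325,-0.0055,0],48.7],[[0,0,0],[0.0325,-0.0055,0],48.7],[[0,0,0],[0.0325,-0.0055,0],48.7],[[0,0,0],[0.0325,-0.0055,0],48.7]])

```text
time: 20.6
ee_pos: [0.4521, 0.0348, 0.0832]
tcp_rot: [180.0, -0.1, 87.7]
wrist_force: [0.3, 0.3, -1.2]
opening: 0.042
grasp_force: 9.1
```

>>> servo_tool(moves=[[[0,0,0],[0.0325,-0.0055,0],48.7],[[0,0,0],[0.0325,-0.0055,0],48.7],[[0,0,0],[0,0,0],48.7],[[0,0,0],[0,0,0],48.7]])

```text
time: 21.0
ee_pos: [0.4439, 0.0994, 0.0829]
tcp_rot: [-180.0, -0.1, 87.8]
wrist_force: [1.1, -0.0, -0.8]
opening: 0.0414
grasp_force: 9.1
```

Run:
```python
from h import *
plan(.4404,.0985,-.022,88.1);o=get_obs();print(o['opening'],o['grasp_force'])
p,d=camera('side');v=p[130:230,200:320,::-1];cv2.imwrite('pics/g3.png',cv2.resize(v,None,fx=5,fy=5,interpolation=cv2.INTER_CUBIC))
W=cloud('side',d);h=cv2.cvtColor(p,cv2.COLOR_RGB2HSV)
k=(np.hypot(W[...,0]-.44,W[...,1]-.1)<.07)&(W[...,2]>.05)&(h[...,0]>40)&(h[...,0]<90)&(h[...,1]>90)
print((np.percentile(W[k],[5,50,95],axis=0)*1000).round())
```

```text
t 21.0 turn [-0.01 -0.08 -0.3 ] rows 1 | shift [-0.0011 -0.0035  0.1049] rows@.035 4 q [ 13.  -9. -16.  83.   0. 105.]
0.04143966786690229 9.07044768333435
[[425.  83. 122.]
 [444. 102. 129.]
 [464. 122. 136.]]
```

View pics/g3.png

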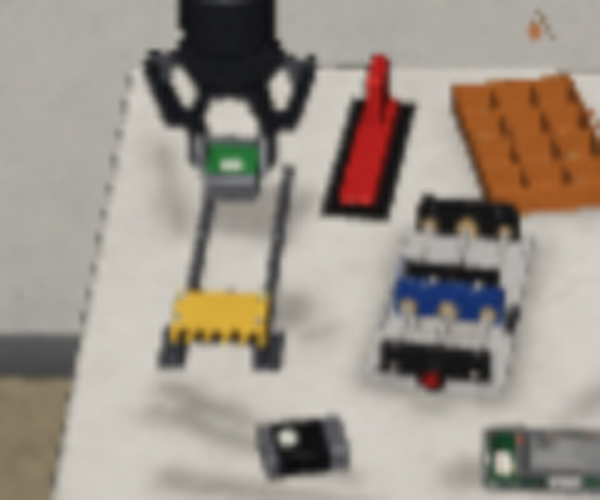

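>>> servo_tool(moves=[[[0,0,-0.3],[-0.001,-0.0035,0],48.7],[[0,0,0],[0,0,0.02],48.7],[[0,0,0],[0,0,0.02],48.7],[[0,0,0],[0,0,0.02],48.7],[[0,0,0],[0,0,0.02],48.7],[[0,0,0],[0,0,0.012],48.7],[[0,0,0],[0,0,0.008],48.7],[[0,0,0],[0,0,0.004],48.7],[[0,0,0],[0,0,0],48.7],[[0,0,0],[0,0,0],48.7]])

```text
time: 22.05
ee_pos: [0.4406, 0.0983, -0.0212]
tcp_rot: [-180.0, -0.1, 88.0]
wrist_force: [0.3, -0.2, -0.4]
opening: 0.0415
grasp_force: 9.1
```

>>> servo_tool(moves=[[[0,0,0],[0,0,0.002],48.7],[[0,0,0],[0,0,0],50],[[0,0,0],[0,0,0],55],[[0,0,0],[0,0,0],65],[[0,0,0],[0,0,0],70],[[0,0,0],[0,0,-0.015],70],[[0,0,0],[0,0,-0.03],70],[[0,0,0],[0,0,-0.03],70],[[0,0,0],[0,0,-0.03],70],[[0,0,0],[0,0,-0.02],70],[[0,0,0],[0,0,0],70]])

```text
time: 23.15
ee_pos: [0.4418, 0.0984, 0.1041]
tcp_rot: [179.8, -0.2, 88.0]
wrist_force: [0.1, 0.3, -1.0]
opening: 0.0599
grasp_force: 0.0
```

Run:
```python
from h import *
colfit("side","green",(.4404,.0985),.06); colfit("top","black",(.507,-.116)); colfit("side","black",(.507,-.116))
plan(.508,-.117,.1,88)
```

```text
side green 98 c 444 98 med [440.  94.  21.] size 77 48 ang -85.4
side green 38 c 442 97 med [447. 101.  22.] size 44 37 ang -88.9
top black 334 c 508 -115 med [ 507. -116.   22.] size 64 43 ang 13.7
top black 334 c 508 -115 med [ 507. -116.   22.] size 64 43 ang 13.7
side black 161 c 508 -116 med [ 507. -121.   24.] size 66 53 ang 11.6
side black 161 c 508 -116 med [ 507. -121.   24.] size 66 53 ang 11.6
t 23.3 turn [-0.11 -0.08 -0.  ] rows 1 | shift [-0.2125  0.0755  0.0003] rows@.035 7 q [ 12.  -9. -15.  85.   0. 104.]
```

>>> servo_tool(moves=[[[0,0,0],[-0.0304,0.0108,0],70],[[0,0,0],[-0.0304,0.0108,0],70],[[0,0,0],[-0.0304,0.0108,0],70],[[0,0,0],[-0.0304,0.0108,0],70],[[0,0,0],[-0.0304,0.0108,0],70],[[0,0,0],[-0.0304,0.0108,0],70],[[0,0,0],[-0.0304,0.0108,0],70],[[0,0,0],[0,0,0],70]])

```text
time: 24.1
ee_pos: [0.5083, -0.12, 0.0987]
tcp_rot: [-179.8, -0.1, 87.8]
wrist_force: [-0.5, 0.6, 0.4]
opening: 0.0593
grasp_force: 0.0
```

>>> servo_tool(moves=[[[0,0,8.25],[0,0,0],70],[[0,0,8.25],[0,0,0],70],[[0,0,8.25],[0,0,0],70],[[0,0,8.25],[0,0,0],70],[[0,0,8.25],[0,0,0],70],[[0,0,8.25],[0,0,0],70],[[0,0,8.25],[0,0,0],70],[[0,0,8.25],[0,0,0],70],[[0,0,8.25],[0,0,0],70],[[0,0,0],[0,0,0],70]])

```text
time: 25.1
ee_pos: [0.5077, -0.1166, 0.0996]
tcp_rot: [-179.8, 0.1, 13.6]
wrist_force: [0.5, 1.3, 0.5]
opening: 0.0594
grasp_force: 0.0
```

Run:
```python
from h import *
plan(.508,-.116,-.0235,13.7)
```

```text
t 25.1 turn [-0.16  0.13 -0.06] rows 1 | shift [ 0.0004 -0.0005  0.1231] rows@.035 4 q [-13.   0.  -6.  84.   0. 153.]
```

>>> servo_tool(moves=[[[0,0,0],[0,0,0.025],70],[[0,0,0],[0,0,0.025],70],[[0,0,0],[0,0,0.025],70],[[0,0,0],[0,0,0.02],70],[[0,0,0],[0,0,0.015],70],[[0,0,0],[0,0,0.013],70],[[0,0,0],[0,0,0],65],[[0,0,0],[0,0,0],60],[[0,0,0],[0,0,0],55],[[0,0,0],[0,0,0],52],[[0,0,0],[0,0,0],51],[[0,0,0],[0,0,0],50.5]])

```text
time: 26.3
ee_pos: [0.5085, -0.117, -0.0219]
tcp_rot: [-179.9, 0.0, 13.8]
wrist_force: [-0.2, 1.1, 0.4]
opening: 0.0432
grasp_force: 0.3
```

>>> servo_tool(moves=[[[0,0,0],[0,0,0],50.2],[[0,0,0],[0,0,0],49.9],[[0,0,0],[0,0,0],49.7],[[0,0,0],[0,0,0],49.5],[[0,0,0],[0,0,0],49.3],[[0,0,0],[0,0,0],49.2],[[0,0,0],[0,0,0],49.1],[[0,0,0],[0,0,0],49.0],[[0,0,0],[0,0,0],48.9],[[0,0,0],[0,0,0],48.9]])

```text
time: 27.3
ee_pos: [0.5083, -0.1171, -0.0223]
tcp_rot: [-179.9, 0.0, 13.7]
wrist_force: [-1.1, 1.4, 2.0]
opening: 0.0423
grasp_force: 5.1
```

>>> servo_tool(moves=[[[0,0,0],[0,0,0],48.8],[[0,0,0],[0,0,0],48.7],[[0,0,0],[0,0,0],48.7]])

```text
time: 27.6
ee_pos: [0.5083, -0.117, -0.0222]
tcp_rot: [-179.9, 0.0, 13.7]
wrist_force: [-0.8, 1.6, 2.4]
opening: 0.0417
grasp_force: 8.7
```

>>> servo_tool(moves=[[[0,0,0],[0,0,-0.015],48.7],[[0,0,0],[0,0,-0.03],48.7],[[0,0,0],[0,0,-0.03],48.7],[[0,0,-8.27],[0,0,-0.03],48.7],[[0,0,-8.27],[0,0,0],48.7],[[0,0,-8.27],[0,0,0],48.7],[[0,0,-8.27],[0,0,0],48.7],[[0,0,-8.27],[0,0,0],48.7],[[0,0,-8.27],[0,0,0],48.7],[[0,0,-8.27],[0,0,0],48.7],[[0,0,-8.27],[0,0,0],48.7],[[0,0,-8.27],[0,0,0],48.7]])

```text
time: 28.8
ee_pos: [0.5085, -0.1174, 0.0836]
tcp_rot: [-180.0, -0.1, 88.5]
wrist_force: [-0.4, 1.1, -0.2]
opening: 0.0417
grasp_force: 8.7
```

Run:
```python
from h import *
plan(.4428,.1735,.083,88.1);o=get_obs();print(o['opening'],o['grasp_force'])
colfit("side","green",(.4404,.0985),.06)
```

```text
t 28.8 turn [-0.03 -0.06  0.41] rows 1 | shift [ 0.2886 -0.0753  0.0006] rows@.035 9 q [-13.   0.  -7.  82.   0.  78.]
0.04166800258180821 8.7306609749794
side green 32 c 440 93 med [432. 102.  22.] size 59 41 ang -86.3
side green 15 c 442 99 med [452. 107.  21.] size 37 36 ang 5.3
```

>>> servo_tool(moves=[[[0,0,0.4],[0.032,-0.0084,0],48.7],[[0,0,0],[0.032,-0.0084,0],48.7],[[0,0,0],[0.032,-0.0084,0],48.7],[[0,0,0],[0.032,-0.0084,0],48.7],[[0,0,0],[0.032,-0.0084,0],48.7],[[0,0,0],[0.032,-0.0084,0],48.7],[[0,0,0],[0.032,-0.0084,0],48.7],[[0,0,0],[0.032,-0.0084,0],48.7],[[0,0,0],[0.032,-0.0084,0],48.7],[[0,0,0],[0,0,0],48.7],[[0,0,0],[0,0,0],48.7]])

```text
time: 29.95
ee_pos: [0.4437, 0.1738, 0.0837]
tcp_rot: [-180.0, -0.1, 87.8]
wrist_force: [-0.7, -0.1, 0.0]
opening: 0.042
grasp_force: 8.8
```

Run:
```python
from h import *
plan(.4428,.1735,-.0205,88.1);o=get_obs();print(o['opening'],o['grasp_force'])
colfit("side","green",(.4404,.0985),.06);colfit("top","green",(.4404,.0985),.06)
p,d=camera("side");W=cloud("side",d)
k=(np.hypot(W[...,0]-.443,W[...,1]-.175)<.07)&(W[...,2]>.08);q=W[k];print("lowest",(np.percentile(q[:,2],2)*1000).round(), (np.median(q,0)*1000).round())
```

```text
t 29.9 turn [-0.04 -0.07 -0.35] rows 1 | shift [-0.0004 -0.0009  0.1042] rows@.035 3 q [ 21.  -6. -13.  82.   0. 114.]
0.0419596461720472 8.756204098463058
side green 97 c 437 95 med [440.  94.  22.] size 72 52 ang 81.0
side green 37 c 442 100 med [448. 103.  22.] size 41 37 ang -86.0
top green 355 c 449 101 med [442.  97.  22.] size 78 71 ang 24.4
top green 178 c 442 95 med [442.  98.  23.] size 41 39 ang 89.9
lowest 125.0 [448. 140. 416.]
```

>>> servo_tool(moves=[[[0,0,-0.3],[0,-0.001,0.02],48.7],[[0,0,0],[0,0,0.02],48.7],[[0,0,0],[0,0,0.02],48.7],[[0,0,0],[0,0,0.02],48.7],[[0,0,0],[0,0,0.013],48.7],[[0,0,0],[0,0,0.008],48.7],[[0,0,0],[0,0,0.004],48.7],[[0,0,0],[0,0,0],48.7],[[0,0,0],[0,0,0],48.7]])

```text
time: 31.0
ee_pos: [0.4431, 0.1738, -0.0211]
tcp_rot: [-180.0, -0.1, 88.1]
wrist_force: [-1.1, -0.1, -1.5]
opening: 0.042
grasp_force: 8.8
```

>>> servo_tool(moves=[[[0,0,0],[0,0,0.001],48.7],[[0,0,0],[0,0,0],50],[[0,0,0],[0,0,0],55],[[0,0,0],[0,0,0],65],[[0,0,0],[0,0,0],70],[[0,0,0],[0,0,-0.015],70],[[0,0,0],[0,0,-0.03],70],[[0,0,0],[0,0,-0.03],70],[[0,0,0],[0,0,-0.03],70],[[0,0,0],[0,0,-0.03],70],[[0,0,0],[0,0,-0.03],60],[[0,0,0],[0,0,0],60]])

```text
time: 32.2
ee_pos: [0.4445, 0.174, 0.1464]
tcp_rot: [179.7, -0.2, 88.1]
wrist_force: [-0.2, 0.3, -0.2]
opening: 0.0515
grasp_force: 0.0
```

Run:
```python
from h import *
p,d=camera("top");W=cloud("top",d);h=cv2.cvtColor(p,cv2.COLOR_RGB2HSV)
k=((h[...,0]<8)|(h[...,0]>172))&(h[...,1]>150)&(W[...,1]>.15)&(W[...,1]<.42)&(W[...,0]>.48)&(W[...,0]<.62)&(W[...,2]<.08)
q=W[k]
for zl,zh in((.008,.03),(.05,.08)):
    s=q[(q[:,2]>zl)&(q[:,2]<zh)];print("stick",len(s),cv2.minAreaRect((s[:,:2]*1000).astype(np.float32)),np.median(s,0))
colfit("side","green",(.4404,.0985),.045);colfit("side","black",(.4428,.1735),.045)
plan(.5527,.335,.15,83.4)
```

```text
stick 309 ((547.9254760742188, 278.57489013671875), (153.85906982421875, 33.24326705932617), 81.90509033203125) [0.54979797 0.25457327 0.01839551]
stick 11 ((559.5101928710938, 324.0401916503906), (21.327163696289062, 3.1385462284088135), 85.31234741210938) [0.55886787 0.32172326 0.0672346 ]
side green 109 c 441 102 med [441.  95.  23.] size 81 42 ang 89.2
side green 38 c 443 101 med [447. 101.  22.] size 43 39 ang 84.3
side black 105 c 443 170 med [444. 166.  21.] size 75 53 ang 77.6
side black 105 c 443 170 med [444. 166.  21.] size 75 53 ang 77.6
t 32.4 turn [-0.09 -0.07  4.68] rows 1 | shift [ 0.1732  0.0906 -0.0083] rows@.035 6 q [ 21.  -6.  -7.  89.   0. 113.]
```

>>> servo_tool(moves=[[[0,0,4.7],[0,0,0],60],[[0,0,0],[0.0289,0.0151,0],60],[[0,0,0],[0.0289,0.0151,0],60],[[0,0,0],[0.0289,0.0151,0],60],[[0,0,0],[0.0289,0.0151,0],60],[[0,0,0],[0.0289,0.0151,0],60],[[0,0,0],[0.0289,0.0151,0],60],[[0,0,0],[0,0,0],60],[[0,0,0],[0,0,0],60]])

```text
time: 33.25
ee_pos: [0.5523, 0.3352, 0.1401]
tcp_rot: [-179.8, 0.0, 83.4]
wrist_force: [-0.2, -0.4, 0.0]
opening: 0.0509
grasp_force: 0.0
```

Run:
```python
from h import *
plan(.5527,.335,.012,83.4)
```

```text
t 33.2 turn [-0.22  0.05  0.01] rows 1 | shift [-1.000e-04  4.000e-04  1.281e-01] rows@.035 4 q [ 31.  18.  19.  91.   0. 128.]
```

>>> servo_tool(moves=[[[0,0,0],[0,0,0.03],60],[[0,0,0],[0,0,0.03],60],[[0,0,0],[0,0,0.03],60],[[0,0,0],[0,0,0.025],60],[[0,0,0],[0,0,0.013],60],[[0,0,0],[0,0,0],40],[[0,0,0],[0,0,0],25],[[0,0,0],[0,0,0],18],[[0,0,0],[0,0,0],10],[[0,0,0],[0,0,0],10],[[0,0,0],[0,0,0],10]], force=60)

```text
time: 34.35
ee_pos: [0.5535, 0.3358, 0.0162]
tcp_rot: [180.0, -0.2, 83.4]
wrist_force: [-1.7, -1.3, 5.8]
opening: 0.0148
grasp_force: 59.1
```

>>> servo_tool(moves=[[[0,0,0],[0,0,-0.01],5],[[0,0,0],[0,0,-0.02],5],[[0,0,0],[0,0,-0.02],5],[[0,0,0],[0,0,0],5],[[0,0,0],[0,0,0],5]])

```text
time: 34.85
ee_pos: [0.553, 0.3355, 0.0645]
tcp_rot: [-180.0, -0.1, 83.4]
wrist_force: [0.2, -0.3, -3.0]
opening: 0.0148
grasp_force: 58.8
```

Run:
```python
from h import *
plan(.4488,.3534,.065,88.1)
p,d=camera('side');v=p[100:200,220:320,::-1];cv2.imwrite('pics/k1.png',cv2.resize(v,None,fx=5,fy=5,interpolation=cv2.INTER_CUBIC))
```

```text
t 34.9 turn [-0.03 -0.11 -4.72] rows 1 | shift [ 0.0144 -0.1047 -0.0005] rows@.035 4 q [ 31.  18.  10.  82.   0. 128.]
```

View pics/k1.png

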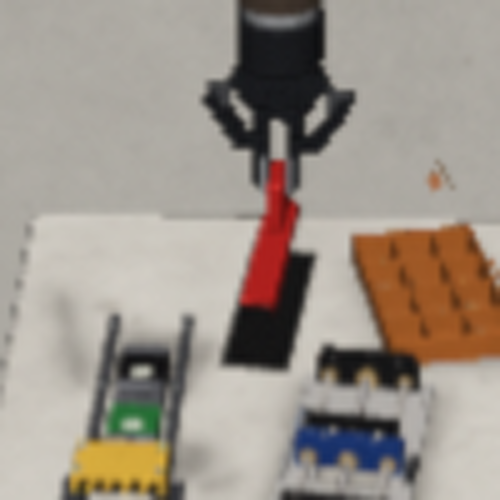

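>>> servo_tool(moves=[[[0,0,-4.7],[0,0,0],5],[[0,0,0],[0.0036,-0.0262,0],5],[[0,0,0],[0.0036,-0.0262,0],5],[[0,0,0],[0.0036,-0.0262,0],5],[[0,0,0],[0.0036,-0.0262,0],5],[[0,0,0],[0,0,0],5],[[0,0,0],[0,0,0],5],[[0,0,0],[0,0,0],5]])

```text
time: 35.7
ee_pos: [0.449, 0.353, 0.0639]
tcp_rot: [-179.9, -0.1, 88.1]
wrist_force: [0.0, 0.7, -2.0]
opening: 0.0145
grasp_force: 59.0
```

```bash
cat >> h.py <<'E'
G=np.array([.4376,.0135]);U=np.array([.0328,.9995]);V=np.array([.9995,-.0328])
def lane(n):
    p,d=camera(n);W=cloud(n,d);h=cv2.cvtColor(p,cv2.COLOR_RGB2HSV)
    t=(W[...,:2]-G)@U; s=(W[...,:2]-G)@V
    red=((h[...,0]<8)|(h[...,0]>172))&(h[...,1]>150)&(abs(s)<.06)&(t>-.1)&(t<.45)
    if red.sum(): print(n,"red t",(np.percentile(t[red],[1,99])*1000).round(),"s low",(np.median(s[red&(W[...,2]<.04)])*1000).round(1), "zmin",(np.percentile(W[...,2][red],3)*1000).round())
    nose=red&(t<np.percentile(t[red],1)+.03); print(" nose s",(np.percentile(s[nose],[3,50,97])*1000).round(),"z",(np.percentile(W[...,2][nose],[5,50,95])*1000).round())
    gr=(h[...,0]>40)&(h[...,0]<90)&(h[...,1]>90)&(abs(s)<.06)&(t>-.25)&(t<.3)
    if gr.sum(): print(n,"green t,s",(np.median(t[gr])*1000).round(),(np.median(s[gr])*1000).round())
E
python3 - <<'E'
from h import *
plan(.4488,.3534,.0145,88.1)
lane("side");lane("top")
E
```

```text
t 35.7 turn [-0.08 -0.06 -0.04] rows 1 | shift [ 0.0004 -0.0002  0.0494] rows@.035 2 q [ 38.   7.  -2.  80.   0. 130.]
side red t [205. 371.] s low nan zmin 60.0
 nose s [-9.  1. 13.] z [60. 67. 70.]
side green t,s 90.0 7.0
top red t [206. 345.] s low nan zmin 62.0
 nose s [-11.   1.  14.] z [62. 66. 71.]
top green t,s 85.0 1.0
  return _methods._mean(a, axis=axis, dtype=dtype,
  ret = ret.dtype.type(ret / rcount)
```

>>> servo_tool(moves=[[[0,0,0],[0,0,0.015],5],[[0,0,0],[0,0,0.015],5],[[0,0,0],[0,0,0.01],5],[[0,0,0],[0,0,0.005],5],[[0,0,0],[0,0,0.003],5],[[0,0,0],[0,0,0],5]])

```text
time: 36.4
ee_pos: [0.4483, 0.3532, 0.0162]
tcp_rot: [-179.9, -0.1, 88.1]
wrist_force: [0.8, 0.0, -0.7]
opening: 0.0148
grasp_force: 59.1
```

>>> servo_tool(moves=[[[0,0,0],[-0.004,0,0.001],5],[[0,0,0],[-0.003,0,0],5],[[0,0,0],[-0.003,0,0],5],[[0,0,0],[-0.003,0,0],5],[[0,0,0],[-0.003,0,0],5],[[0,0,0],[-0.003,0,0],5],[[0,0,0],[-0.003,0,0],5],[[0,0,0],[-0.003,0,0],5],[[0,0,0],[-0.003,0,0],5],[[0,0,0],[-0.003,0,0],5],[[0,0,0],[-0.003,0,0],5],[[0,0,0],[-0.003,0,0],5]])

```text
time: 37.6
ee_pos: [0.4472, 0.3161, 0.0155]
tcp_rot: [-179.9, -0.1, 88.1]
wrist_force: [0.4, 1.4, 0.5]
opening: 0.015
grasp_force: 59.2
```

Run:
```python
from h import *
o=get_obs();print(o['wrist_force'],(o['ee_pos'][:2]-G)@U,(o['ee_pos'][:2]-G)@V,o['ee_pos'][2])
lane("side");lane("top")
```

```text
[0.36120973 1.36926115 0.51995644] 0.30280903970017864 -0.0002964759281643309 0.015482601178314015
side red t [180. 328.] s low 2.4 zmin 11.0
 nose s [-11.   2.  14.] z [11. 18. 26.]
side green t,s 78.0 4.0
top red t [170. 303.] s low 0.6 zmin 13.0
 nose s [-14.   1.  15.] z [13. 17. 23.]
top green t,s 71.0 1.0
```

>>> servo_tool(moves=[[[0,0,0],[-0.005,0,0],5],[[0,0,0],[-0.005,0,0],5],[[0,0,0],[-0.005,0,0],5],[[0,0,0],[-0.005,0,0],5],[[0,0,0],[-0.005,0,0],5],[[0,0,0],[-0.005,0,0],5],[[0,0,0],[-0.005,0,0],5],[[0,0,0],[-0.005,0,0],5],[[0,0,0],[-0.005,0,0],5],[[0,0,0],[-0.005,0,0],5],[[0,0,0],[-0.005,0,0],5],[[0,0,0],[-0.005,0,0],5]])

```text
time: 38.9
ee_pos: [0.4452, 0.256, 0.0154]
tcp_rot: [-179.9, -0.1, 88.1]
wrist_force: [0.2, 1.1, -0.9]
opening: 0.0149
grasp_force: 59.1
```

Run:
```python
from h import *
o=get_obs();print(o['wrist_force'],(o['ee_pos'][:2]-G)@U,(o['ee_pos'][:2]-G)@V,o['ee_pos'][2],o['grasp_force'],o['opening'])
lane("side");lane("top")
```

```text
[ 0.17765953  1.14354758 -0.89125419] 0.24259728480753714 -0.000367036388584207 0.015372690053368818 59.085280895233154 0.014886261473260037
side red t [119. 265.] s low 2.5 zmin 11.0
 nose s [-10.   2.  13.] z [14. 19. 23.]
top red t [109. 240.] s low 0.2 zmin 13.0
 nose s [-12.   0.  14.] z [13. 17. 21.]
top green t,s -190.0 -37.0
```

>>> servo_tool(moves=[[[0,0,0],[-0.005,0,0],5],[[0,0,0],[-0.005,0,0],5],[[0,0,0],[-0.005,0,0],5],[[0,0,0],[-0.005,0,0],5],[[0,0,0],[-0.005,0,0],5],[[0,0,0],[-0.005,0,0],5],[[0,0,0],[-0.005,0,0],5],[[0,0,0],[-0.005,0,0],5],[[0,0,0],[-0.005,0,0],5],[[0,0,0],[-0.005,0,0],5],[[0,0,0],[-0.005,0,0],5],[[0,0,0],[-0.005,0,0],5]])

```text
time: 40.2
ee_pos: [0.4432, 0.196, 0.0153]
tcp_rot: [-179.9, -0.1, 88.1]
wrist_force: [-0.4, 1.1, -1.3]
opening: 0.0149
grasp_force: 59.1
```

Run:
```python
from h import *
o=get_obs();print(o['wrist_force'],(o['ee_pos'][:2]-G)@U,(o['ee_pos'][:2]-G)@V,o['ee_pos'][2],o['grasp_force'],o['opening'])
lane("side");lane("top")
```

```text
[-0.41996758  1.11878598 -1.33027727] 0.1825691392412097 -0.0004049098200295525 0.015271524396710888 59.13900911808014 0.01491700695367517
side red t [ 64. 207.] s low 2.7 zmin 11.0
 nose s [-10.   1.  13.] z [12. 18. 22.]
side green t,s -45.0 4.0
top red t [ 49. 176.] s low -0.3 zmin 12.0
 nose s [-12.   1.  14.] z [13. 17. 22.]
top green t,s -48.0 2.0
```

>>> servo_tool(moves=[[[0,0,0],[-0.005,0,0],5],[[0,0,0],[-0.005,0,0],5],[[0,0,0],[-0.005,0,0],5],[[0,0,0],[-0.005,0,0],5],[[0,0,0],[-0.005,0,0],5],[[0,0,0],[-0.005,0,0],5],[[0,0,0],[-0.005,0,0],5],[[0,0,0],[-0.005,0,0],5],[[0,0,0],[-0.005,0,0],5],[[0,0,0],[-0.005,0,0],5],[[0,0,0],[-0.005,0,0],5],[[0,0,0],[-0.005,0,0],5]])

```text
time: 41.5
ee_pos: [0.4412, 0.136, 0.0152]
tcp_rot: [-179.9, -0.1, 88.1]
wrist_force: [-0.3, 1.0, -0.9]
opening: 0.0145
grasp_force: 59.1
```

>>> servo_tool(moves=[[[0,0,0],[-0.005,0,0],5],[[0,0,0],[-0.005,0,0],5],[[0,0,0],[-0.005,0,0],5],[[0,0,0],[-0.005,0,0],5],[[0,0,0],[-0.005,0,0],5],[[0,0,0],[-0.005,0,0],5],[[0,0,0],[-0.005,0,0],5],[[0,0,0],[-0.005,0,0],5],[[0,0,0],[-0.003,0,0],5],[[0,0,0],[0,0,0],5],[[0,0,0],[0,0,0],5],[[0,0,0],[0,0,0],5]])

```text
time: 42.7
ee_pos: [0.4397, 0.0934, 0.015]
tcp_rot: [-179.9, -0.1, 88.1]
wrist_force: [1.3, -0.9, -2.2]
opening: 0.0147
grasp_force: 59.1
```

Run:
```python
from h import *
o=get_obs();print(o['wrist_force'],(o['ee_pos'][:2]-G)@U,(o['ee_pos'][:2]-G)@V,o['ee_pos'][2],o['grasp_force'],o['opening'])
p,d=camera("side");W=cloud("side",d);p2,d2=camera("top");W2=cloud("top",d2)
for X in (W,W2):
    t=(X[...,:2]-G)@U;s=(X[...,:2]-G)@V
    k=(abs(s)<.05)&(t<-.03)&(t>-.2)&(X[...,2]>.016)&(X[...,2]<.04)
    print(k.sum(),(np.percentile(t[k],[1,99])*1000).round(),(np.percentile(s[k],[2,98])*1000).round())
v=p[130:250,200:320,::-1];cv2.imwrite('pics/k2.png',cv2.resize(v,None,fx=5,fy=5,interpolation=cv2.INTER_CUBIC))
```

```text
[ 1.34454979 -0.86113589 -2.24697587] 0.07997643161381295 -0.0005465865116605237 0.015015067290677447 59.086629152297974 0.014738511662990755
275 [-185.  -31.] [-20.  22.]
689 [-181.  -34.] [-17.  21.]
```

View pics/k2.png

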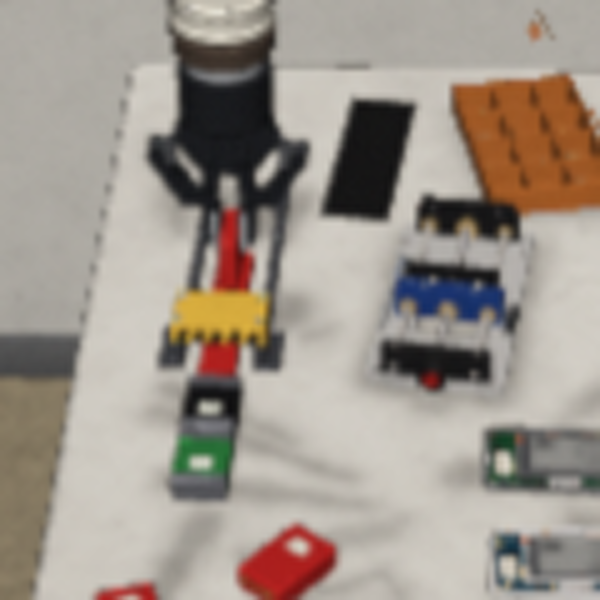

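>>> servo_tool(moves=[[[0,0,0],[-0.003,0,0],5],[[0,0,0],[-0.003,0,0],5],[[0,0,0],[0,0,0],5],[[0,0,0],[0,0,0],5],[[0,0,0],[0,0,0],5],[[0,0,0],[0.005,0,0],5],[[0,0,0],[0.02,0,0],5],[[0,0,0],[0.02,0,0],5],[[0,0,0],[0.02,0,0],5],[[0,0,0],[0.02,0,0],5],[[0,0,0],[0.02,0,0],5],[[0,0,0],[0.02,0,0],5]])

```text
time: 44.0
ee_pos: [0.4436, 0.2136, 0.0152]
tcp_rot: [-179.9, -0.1, 88.1]
wrist_force: [0.2, -0.1, -1.2]
opening: 0.0147
grasp_force: 59.1
```

>>> servo_tool(moves=[[[0,0,0],[0.02,0,0],5],[[0,0,0],[0.02,0,0],5],[[0,0,0],[0.02,0,0],5],[[0,0,0],[0.01,0,0],5],[[0,0,0],[0,0,-0.02],5],[[0,0,0],[0,0,-0.03],5],[[0,0,0],[0,0,-0.03],5],[[0,0,0],[0,0,0],5],[[0,0,0],[0,0,0],5]])

```text
time: 44.9
ee_pos: [0.4465, 0.2823, 0.0957]
tcp_rot: [-180.0, -0.1, 88.1]
wrist_force: [0.1, -0.8, -2.0]
opening: 0.015
grasp_force: 59.2
```

Run:
```python
from h import *
o=get_obs();print(o['grasp_force'],o['opening'])
plan(.553,.338,.09,83.4)
fit("mat","side",camera("side")[1])
p,d=camera("top");W=cloud("top",d)
k=(p.max(2)<45)&(abs(W[...,2])<.012)&(W[...,1]>.19)&(W[...,1]<.4)&(W[...,0]>.49)&(W[...,0]<.6)
k=k.astype(np.uint8);k=cv2.morphologyEx(k,cv2.MORPH_OPEN,np.ones((3,3)))>0
print(k.sum(),cv2.minAreaRect((W[k][:,:2]*1000).astype(np.float32)))
fit("mat","top",d)
```

```text
59.163199067115784 0.014979128252891457
t 44.9 turn [-0.02 -0.12  4.67] rows 1 | shift [0.0675 0.0994 0.0057] rows@.035 4 q [ 32.   1.  -5.  83.   0. 124.]
mat side sc 0.82 c 548 293 size 198 60 ang of long from x 82.2 z 5 median [548. 289.   3.]
1131 ((548.0744018554688, 294.3587951660156), (188.7864532470703, 55.12014389038086), 83.3587646484375)
mat top sc 0.62 c 550 295 size 193 64 ang of long from x 81.2 z 5 median [549. 290.   2.]
```

>>> servo_tool(moves=[[[0,0,4.7],[0,0,0],5],[[0,0,0],[0.0178,0.025,0],5],[[0,0,0],[0.0178,0.025,0],5],[[0,0,0],[0.0178,0.025,0],5],[[0,0,0],[0.0178,0.025,0],5],[[0,0,0],[0,0,0.025],5],[[0,0,0],[0,0,0.025],5],[[0,0,0],[0,0,0.018],5],[[0,0,0],[0,0,0.006],5],[[0,0,0],[0,0,0.003],5],[[0,0,0],[0,0,0],5],[[0,0,0],[0,0,0],5]])

```text
time: 46.3
ee_pos: [0.5541, 0.3418, 0.0195]
tcp_rot: [180.0, -0.1, 83.4]
wrist_force: [-0.0, 0.3, -1.8]
opening: 0.0147
grasp_force: 59.2
```

>>> servo_tool(moves=[[[0,0,0],[0,0,0.0015],5],[[0,0,0],[0,0,0.0015],5],[[0,0,0],[0,0,0],17],[[0,0,0],[0,0,0],25],[[0,0,0],[0,0,0],40],[[0,0,0],[0,0,0],60],[[0,0,0],[0,0,-0.01],70],[[0,0,0],[0,0,-0.03],70],[[0,0,0],[0,0,-0.03],70],[[0,0,0],[0,0,-0.03],70],[[0,0,-4.7],[0,0,-0.03],70],[[0,0,0],[0,0,0],70]], force=20)

```text
time: 47.5
ee_pos: [0.5553, 0.3422, 0.1512]
tcp_rot: [179.7, -0.3, 88.2]
wrist_force: [-0.2, 0.0, -0.5]
opening: 0.0597
grasp_force: 0.0
```

```bash
cat >> h.py <<'E'
def exitpacks():
    p,d=camera("top");W=cloud("top",d);h=cv2.cvtColor(p,cv2.COLOR_RGB2HSV)
    k=(abs(W[...,0]-.434)<.07)&(W[...,1]<-.03)&(W[...,1]>-.215)&(W[...,2]>.013)&(W[...,2]<.035)&~(((h[...,0]<8)|(h[...,0]>172))&(h[...,1]>150))
    n,l,st,_=cv2.connectedComponentsWithStats(k.astype(np.uint8))
    for i in range(1,n):
        if st[i,4]<60: continue
        q=W[l==i];print("blob",st[i,4],cv2.minAreaRect((q[:,:2]*1000).astype(np.float32)))
    g=k&(h[...,0]>40)&(h[...,0]<90)&(h[...,1]>90)
    if g.sum(): print("green",cv2.minAreaRect((W[g][:,:2]*1000).astype(np.float32)),np.median(W[g],0).round(3))
    b=k&(p.max(2)<60)
    if b.sum(): print("black",cv2.minAreaRect((W[b][:,:2]*1000).astype(np.float32)),np.median(W[b],0).round(3))
E
python3 - <<'E'
from h import *
exitpacks()
plan(.4346,-.0785,.1,88.1)
p,d=camera("top");W=cloud("top",d);h=cv2.cvtColor(p,cv2.COLOR_RGB2HSV)
k=((h[...,0]<8)|(h[...,0]>172))&(h[...,1]>150)&(W[...,1]>.15)&(W[...,1]<.42)&(W[...,0]>.48)&(W[...,0]<.62)&(W[...,2]<.03);print("stick",cv2.minAreaRect((W[k][:,:2]*1000).astype(np.float32)))
E
```

```text
blob 642 ((436.0869140625, -109.17257690429688), (127.03103637695312, 39.47599792480469), 89.77931213378906)
green ((434.62579345703125, -144.56373596191406), (39.46672439575195, 36.646873474121094), 89.85557556152344) [ 0.433 -0.145  0.022]
black ((436.2188415527344, -86.8985824584961), (48.413936614990234, 39.511268615722656), 89.97392272949219) [ 0.436 -0.079  0.022]
t 47.5 turn [ 0.16 -0.24 -0.02] rows 1 | shift [-0.4242 -0.1062  0.0486] rows@.035 13 q [ 32.  18.  20.  91.   0. 124.]
stick ((550.7517700195312, 297.06475830078125), (178.809814453125, 36.37873077392578), 82.71688842773438)
```

>>> servo_tool(moves=[[[0,0,0],[-0.0326,-0.0081,0],70],[[0,0,0],[-0.0326,-0.0081,0],70],[[0,0,0],[-0.0326,-0.0081,0],70],[[0,0,0],[-0.0326,-0.0081,0],70],[[0,0,0],[-0.0326,-0.0081,0],70],[[0,0,0],[-0.0326,-0.0081,0],70],[[0,0,0],[-0.0326,-0.0081,0],70],[[0,0,0],[-0.0326,-0.0081,0],70],[[0,0,0],[-0.0326,-0.0081,0],70],[[0,0,0],[-0.0326,-0.0081,0],70],[[0,0,0],[-0.0326,-0.0081,0],70],[[0,0,0],[-0.0326,-0.0081,0],70]])

```text
time: 48.8
ee_pos: [0.4423, -0.0475, 0.1438]
tcp_rot: [-179.8, -0.1, 88.0]
wrist_force: [0.4, -0.0, -0.5]
opening: 0.06
grasp_force: 0.0
```

>>> servo_tool(moves=[[[0,0,0],[-0.0326,-0.0081,0],70],[[0,0,-0.7],[0,0,0.025],70],[[0,0,0],[0,0,0.025],70],[[0,0,0],[0,0,0.025],70],[[0,0,0],[0,0,0],70],[[0,0,0],[0,0,0],70]])

```text
time: 49.4
ee_pos: [0.4336, -0.0784, 0.0697]
tcp_rot: [-179.8, -0.1, 88.8]
wrist_force: [-0.2, -0.3, 0.9]
opening: 0.06
grasp_force: 0.0
```

Run:
```python
from h import *
plan(.436,-.078,-.0225,88.8)
colfit("side","black",(.436,-.078),.04)
```

```text
t 49.4 turn [-0.15 -0.1  -0.04] rows 1 | shift [0.0005 0.0024 0.0922] rows@.035 3 q [-10. -10. -19.  82.   0.  81.]
side black 121 c 435 -80 med [436. -84.  23.] size 73 42 ang -86.8
side black 121 c 435 -80 med [436. -84.  23.] size 73 42 ang -86.8
```

>>> servo_tool(moves=[[[0,0,0],[0,0.002,0.02],70],[[0,0,0],[0,0,0.025],70],[[0,0,0],[0,0,0.02],70],[[0,0,0],[0,0,0.015],70],[[0,0,0],[0,0,0.012],70],[[0,0,0],[0,0,0],65],[[0,0,0],[0,0,0],60],[[0,0,0],[0,0,0],55],[[0,0,0],[0,0,0],52],[[0,0,0],[0,0,0],51],[[0,0,0],[0,0,0],50.5],[[0,0,0],[0,0,0],50.2]])

```text
time: 50.65
ee_pos: [0.4362, -0.0785, -0.022]
tcp_rot: [-180.0, -0.1, 88.8]
wrist_force: [1.2, -0.1, 0.3]
opening: 0.0428
grasp_force: 0.1
```

>>> servo_tool(moves=[[[0,0,0],[0,0,0],49.9],[[0,0,0],[0,0,0],49.7],[[0,0,0],[0,0,0],49.5],[[0,0,0],[0,0,0],49.3],[[0,0,0],[0,0,0],49.2],[[0,0,0],[0,0,0],49.1],[[0,0,0],[0,0,0],49.0],[[0,0,0],[0,0,0],48.9],[[0,0,0],[0,0,0],48.8],[[0,0,0],[0,0,0],48.7],[[0,0,0],[0,0,0],48.7]])

```text
time: 51.75
ee_pos: [0.4361, -0.0785, -0.0221]
tcp_rot: [-179.9, -0.1, 88.8]
wrist_force: [-2.4, 0.0, 1.8]
opening: 0.042
grasp_force: 8.7
```

Run:
```python
from h import *
o=get_obs();print(o['time'],o['grasp_force'],o['opening'],o['ee_pos'])
p,d=camera("top");p2,d2=camera("side");W2=cloud("side",d2)
import os
for n,D in(("top",d),("side",d2)):
  for a in("phone_green","phone_dark","phone_blue"): fit(a,n,D)
```

```text
51.75 8.687303066253662 0.04196713193809275 [ 0.43611671 -0.07847396 -0.02212245]
phone_green top sc 0.73 c 718 -117 size 150 72 ang of long from x -2.3 z 8 median [ 717. -118.    5.]
phone_dark top sc 0.66 c 732 -352 size 155 71 ang of long from x -3.4 z 10 median [ 730. -352.    8.]
phone_blue top sc 0.55 c 720 -232 size 149 70 ang of long from x -0.3 z 8 median [ 719. -231.    5.]
phone_green side sc 0.96 c 717 -119 size 150 82 ang of long from x -2.5 z 12 median [ 718. -119.    9.]
phone_dark side sc 0.96 c 723 -349 size 131 78 ang of long from x -1.9 z 12 median [ 720. -350.   10.]
phone_blue side sc 0.77 c 720 -225 size 149 90 ang of long from x 0.9 z 11 median [ 722. -232.    8.]
```

>>> servo_tool(moves=[[[0,0,0],[0,0,-0.015],48.7],[[0,0,0],[0,0,-0.03],48.7],[[0,0,0],[0,0,-0.03],48.7],[[0,0,0],[0,0,-0.03],48.7],[[0,0,0],[-0.027,0.015,0],48.7],[[0,0,0],[-0.027,0.015,0],48.7],[[0,0,0],[-0.027,0.015,0],48.7],[[0,0,0],[-0.027,0.015,0],48.7],[[0,0,0],[-0.027,0.015,0],48.7],[[0,0,0],[-0.027,0.015,0],48.7],[[0,0,0],[-0.027,0.015,0],48.7],[[0,0,0],[-0.027,0.015,0],48.7]])

```text
time: 53.35
ee_pos: [0.5523, -0.2985, 0.0818]
tcp_rot: [-179.9, -0.1, 88.8]
wrist_force: [0.6, 1.1, -1.5]
opening: 0.0419
grasp_force: 8.7
```

>>> servo_tool(moves=[[[0,0,0],[-0.027,0.015,0],48.7],[[0,0,8.3],[0,0,0],48.7],[[0,0,8.3],[0,0,0],48.7],[[0,0,8.3],[0,0,0],48.7],[[0,0,8.3],[0,0,0],48.7],[[0,0,8.3],[0,0,0],48.7],[[0,0,8.3],[0,0,0],48.7],[[0,0,8.3],[0,0,0],48.7],[[0,0,8.3],[0,0,0],48.7],[[0,0,8.3],[0,0,0],48.7],[[0,0,8.3],[0,0,0],48.7],[[0,0,8.3],[0,0,0],48.7]])

```text
time: 54.55
ee_pos: [0.5662, -0.3246, 0.0817]
tcp_rot: [-179.9, 0.1, -2.9]
wrist_force: [0.3, 0.4, -1.2]
opening: 0.0417
grasp_force: 8.8
```

Run:
```python
from h import *
o=get_obs();print(o['grasp_force'],o['opening'])
plan(.599,-.344,-.021,-2.5)
```

```text
8.776349276304245 0.04168929012517625
t 54.5 turn [-0.09  0.07 -0.36] rows 1 | shift [0.0336 0.018  0.1027] rows@.035 4 q [-30.  19.  13.  84.   0. 153.]
```

>>> servo_tool(moves=[[[0,0,-0.4],[0.0168,0.009,0],48.7],[[0,0,0],[0.0168,0.009,0],48.7],[[0,0,0],[0,0,0.025],48.7],[[0,0,0],[0,0,0.025],48.7],[[0,0,0],[0,0,0.025],48.7],[[0,0,0],[0,0,0.015],48.7],[[0,0,0],[0,0,0.008],48.7],[[0,0,0],[0,0,0.004],48.7],[[0,0,0],[0,0,0],48.7],[[0,0,0],[0,0,0],48.7]])

```text
time: 55.55
ee_pos: [0.5994, -0.344, -0.0185]
tcp_rot: [-180.0, -0.0, -2.1]
wrist_force: [0.4, 0.1, -1.4]
opening: 0.0421
grasp_force: 8.8
```

Run:
```python
from h import *
o=get_obs();print(o['grasp_force'],o['opening'],o['ee_pos'])
colfit("side","black",(.599,-.344),.045)
```

```text
8.780757039785385 0.042143933373151095 [ 0.59935549 -0.34397299 -0.01854673]
side black 144 c 599 -349 med [ 605. -355.   27.] size 62 58 ang -0.0
side black 144 c 599 -349 med [ 605. -355.   27.] size 62 58 ang -0.0
```

>>> servo_tool(moves=[[[0,0,0],[0,0,0.002],48.7],[[0,0,0],[0,0,0.0015],48.7],[[0,0,0],[0,0,0],48.7],[[0,0,0],[0,0,0],50],[[0,0,0],[0,0,0],55],[[0,0,0],[0,0,0],65],[[0,0,0],[0,0,0],70],[[0,0,0],[0,0,-0.015],70],[[0,0,0],[0,0,-0.03],70],[[0,0,0],[0,0,-0.03],70],[[0,0,0],[0,0,-0.03],70]])

```text
time: 56.7
ee_pos: [0.5988, -0.3438, 0.0842]
tcp_rot: [-179.9, 0.0, -2.1]
wrist_force: [0.4, 0.3, 0.1]
opening: 0.06
grasp_force: 0.0
```

>>> servo_tool(moves=[[[0,0,-8.3],[0,0,0],70],[[0,0,-8.3],[0,0,0],70],[[0,0,-8.3],[0,0,0],70],[[0,0,-8.3],[0,0,0],70],[[0,0,-8.3],[0,0,0],70],[[0,0,-8.3],[0,0,0],70],[[0,0,-8.3],[0,0,0],70],[[0,0,-8.3],[0,0,0],70],[[0,0,-8.3],[0,0,0],70],[[0,0,-8.3],[0,0,0],70],[[0,0,-8.3],[0,0,0],70]])

```text
time: 57.8
ee_pos: [0.599, -0.3439, 0.0831]
tcp_rot: [-180.0, -0.1, 89.5]
wrist_force: [0.5, 0.3, -0.3]
opening: 0.0599
grasp_force: 0.0
```

Run:
```python
from h import *
exitpacks()
colfit("side","black",(.599,-.344),.045);colfit("side","green",(.434,-.1435),.05)
plan(.434,-.1435,.08,88.8)
```

```text
blob 296 ((434.6435241699219, -141.57908630371094), (62.17486572265625, 36.764278411865234), 89.7974624633789)
green ((434.61273193359375, -144.66421508789062), (39.30598068237305, 36.74880599975586), 89.53239440917969) [ 0.436 -0.142  0.023]
side black 205 c 600 -344 med [ 599. -350.   24.] size 62 51 ang 0.8
side black 205 c 600 -344 med [ 599. -350.   24.] size 62 51 ang 0.8
side green 150 c 432 -143 med [ 433. -149.   24.] size 70 44 ang 87.7
side green 53 c 434 -142 med [ 437. -142.   25.] size 47 38 ang 89.1
t 58.0 turn [-0.02 -0.06  0.2 ] rows 1 | shift [ 0.1969 -0.1692  0.0028] rows@.035 8 q [-30.  24.  20.  86.   0.  61.]
```

>>> servo_tool(moves=[[[0,0,0],[0.0247,-0.0211,0],70],[[0,0,0],[0.0247,-0.0211,0],70],[[0,0,0],[0.0247,-0.0211,0],70],[[0,0,0],[0.0247,-0.0211,0],70],[[0,0,0],[0.0247,-0.0211,0],70],[[0,0,0],[0.0247,-0.0211,0],70],[[0,0,0],[0.0247,-0.0211,0],70],[[0,0,0],[0.0247,-0.0211,0],70],[[0,0,0],[0,0,0],70],[[0,0,0],[0,0,0],70]])

```text
time: 58.95
ee_pos: [0.4332, -0.1437, 0.0832]
tcp_rot: [180.0, -0.0, 89.0]
wrist_force: [0.4, -0.2, 0.2]
opening: 0.0598
grasp_force: 0.0
```

Run:
```python
from h import *
plan(.434,-.1425,-.0225,89)
```

```text
t 59.0 turn [ 0.04 -0.05  0.04] rows 1 | shift [0.0012 0.0008 0.1057] rows@.035 4 q [-18.  -9. -16.  83.   0.  73.]
```

>>> servo_tool(moves=[[[0,0,0],[0.001,0.001,0.025],70],[[0,0,0],[0,0,0.025],70],[[0,0,0],[0,0,0.025],70],[[0,0,0],[0,0,0.02],70],[[0,0,0],[0,0,0.011],70],[[0,0,0],[0,0,0],65],[[0,0,0],[0,0,0],60],[[0,0,0],[0,0,0],55],[[0,0,0],[0,0,0],52],[[0,0,0],[0,0,0],51],[[0,0,0],[0,0,0],50.5],[[0,0,0],[0,0,0],50.2]])

```text
time: 60.15
ee_pos: [0.4339, -0.1426, -0.0236]
tcp_rot: [-180.0, -0.1, 89.2]
wrist_force: [0.5, 0.3, -0.1]
opening: 0.0429
grasp_force: 0.0
```

>>> servo_tool(moves=[[[0,0,0],[0,0,0],49.9],[[0,0,0],[0,0,0],49.7],[[0,0,0],[0,0,0],49.5],[[0,0,0],[0,0,0],49.3],[[0,0,0],[0,0,0],49.2],[[0,0,0],[0,0,0],49.1],[[0,0,0],[0,0,0],49.0],[[0,0,0],[0,0,0],48.9],[[0,0,0],[0,0,0],48.8],[[0,0,0],[0,0,0],48.7],[[0,0,0],[0,0,0],48.7]])

```text
time: 61.25
ee_pos: [0.4338, -0.1426, -0.0237]
tcp_rot: [-179.9, -0.1, 89.2]
wrist_force: [-2.8, 0.3, 3.5]
opening: 0.0416
grasp_force: 9.5
```

Run:
```python
from h import *
o=get_obs();print(o['time'],o['grasp_force'],o['opening'],o['ee_pos'])
plan(.5866,-.1127,.083,89)
```

```text
61.25 9.486093521118164 0.04161113469935009 [ 0.43378626 -0.14264762 -0.02370515]
t 61.2 turn [-0.06 -0.09  0.18] rows 1 | shift [ 0.0326  0.1523 -0.1067] rows@.035 6 q [-18.  -6. -26.  70.   0.  73.]
```

>>> servo_tool(moves=[[[0,0,0],[0,0,-0.015],48.7],[[0,0,0],[0,0,-0.03],48.7],[[0,0,0],[0,0,-0.03],48.7],[[0,0,0],[0,0,-0.03],48.7],[[0,0,0],[0.0054,0.0254,0],48.7],[[0,0,0],[0.0054,0.0254,0],48.7],[[0,0,0],[0.0054,0.0254,0],48.7],[[0,0,0],[0.0054,0.0254,0],48.7],[[0,0,0],[0.0054,0.0254,0],48.7],[[0,0,0],[0.0054,0.0254,0],48.7],[[0,0,0],[0,0,0],48.7]])

```text
time: 62.35
ee_pos: [0.5889, -0.1119, 0.0799]
tcp_rot: [-179.9, -0.1, 89.2]
wrist_force: [-1.0, 0.8, -0.6]
opening: 0.0417
grasp_force: 9.5
```

>>> servo_tool(moves=[[[0,0,8.3],[0,0,0],48.7],[[0,0,8.3],[0,0,0],48.7],[[0,0,8.3],[0,0,0],48.7],[[0,0,8.3],[0,0,0],48.7],[[0,0,8.3],[0,0,0],48.7],[[0,0,8.3],[0,0,0],48.7],[[0,0,8.3],[0,0,0],48.7],[[0,0,8.3],[0,0,0],48.7],[[0,0,8.3],[0,0,0],48.7],[[0,0,8.3],[0,0,0],48.7],[[0,0,8.3],[0,0,0],48.7],[[0,0,0],[0,0,0],48.7]])

```text
time: 63.55
ee_pos: [0.5863, -0.1127, 0.081]
tcp_rot: [-179.9, 0.1, -2.3]
wrist_force: [0.6, 0.0, -0.1]
opening: 0.0421
grasp_force: 9.5
```

Run:
```python
from h import *
o=get_obs();print(o['time'],o['grasp_force'],o['opening'])
plan(.5866,-.1127,-.0237,-2.3)
```

```text
63.55 9.52843576669693 0.04208493874148971
t 63.5 turn [-0.09  0.08  0.05] rows 1 | shift [ 0.0003 -0.      0.1047] rows@.035 3 q [-11.  11.   3.  83.   0. 171.]
```

>>> servo_tool(moves=[[[0,0,0],[0,0,0.025],48.7],[[0,0,0],[0,0,0.025],48.7],[[0,0,0],[0,0,0.025],48.7],[[0,0,0],[0,0,0.015],48.7],[[0,0,0],[0,0,0.008],48.7],[[0,0,0],[0,0,0.004],48.7],[[0,0,0],[0,0,0.001],48.7],[[0,0,0],[0,0,0],48.7],[[0,0,0],[0,0,0],48.7]])

```text
time: 64.45
ee_pos: [0.5873, -0.1126, -0.0209]
tcp_rot: [-179.9, -0.0, -2.1]
wrist_force: [0.4, 0.6, -0.9]
opening: 0.0419
grasp_force: 9.5
```

>>> servo_tool(moves=[[[0,0,0],[0,0,0.0015],48.7],[[0,0,0],[0,0,0.0012],48.7],[[0,0,0],[0,0,0],48.7],[[0,0,0],[0,0,0],50],[[0,0,0],[0,0,0],55],[[0,0,0],[0,0,0],65],[[0,0,0],[0,0,0],70],[[0,0,0],[0,0,-0.015],70],[[0,0,0],[0,0,-0.03],70],[[0,0,0],[0,0,-0.03],70],[[0,0,0],[0,0,-0.03],70],[[0,0,0],[0,0,-0.03],70]])

```text
time: 65.65
ee_pos: [0.5868, -0.1126, 0.113]
tcp_rot: [-179.9, 0.0, -2.1]
wrist_force: [0.8, -0.0, -0.7]
opening: 0.0596
grasp_force: 0.0
```

>>> servo_tool(moves=[[[0,0,0],[-0.03,0,-0.02],70],[[0,0,0],[-0.03,0,-0.02],70],[[0,0,0],[-0.03,0,-0.02],70],[[0,0,0],[-0.03,0,0],70],[[0,0,0],[-0.03,0,0],70],[[0,0,0],[-0.03,0,0],70],[[0,0,0],[0,0,0],70],[[0,0,0],[0,0,0],70]])

```text
time: 66.45
ee_pos: [0.4072, -0.1062, 0.172]
tcp_rot: [-179.9, -0.1, -2.1]
wrist_force: [-0.2, 0.3, 0.3]
opening: 0.0597
grasp_force: 0.0
```

Run:
```python
from h import *
for n in("top","side"):
    colfit(n,"black",(.599,-.344),.05);colfit(n,"green",(.587,-.113),.05)
p,d=camera("top");W=cloud("top",d);h=cv2.cvtColor(p,cv2.COLOR_RGB2HSV)
k=((h[...,0]<8)|(h[...,0]>172))&(h[...,1]>150)&(W[...,1]>.15)&(W[...,1]<.42)&(W[...,0]>.48)&(W[...,0]<.62)&(W[...,2]<.03);print("stick",cv2.minAreaRect((W[k][:,:2]*1000).astype(np.float32)))
v=p[120:300,70:410,::-1];cv2.imwrite('pics/end.png',cv2.resize(v,None,fx=2.3,fy=2.3,interpolation=cv2.INTER_CUBIC))
marks(["solder_reel","ipa_bottle"],"top")
```

```text
top black 337 c 600 -344 med [ 599. -344.   22.] size 65 44 ang -1.5
top black 337 c 600 -344 med [ 599. -344.   22.] size 65 44 ang -1.5
top green 332 c 587 -112 med [ 587. -113.   22.] size 64 43 ang -0.7
top green 174 c 585 -113 med [ 588. -113.   22.] size 40 38 ang 89.9
side black 201 c 599 -344 med [ 600. -347.   24.] size 62 56 ang -0.3
side black 201 c 599 -344 med [ 600. -347.   24.] size 62 56 ang -0.3
side green 152 c 586 -115 med [ 586. -117.   24.] size 64 52 ang -4.9
side green 66 c 584 -117 med [ 590. -124.   24.] size 44 34 ang -89.6
stick ((550.7089233398438, 296.8523864746094), (177.77284240722656, 35.235694885253906), 83.43022155761719)
solder_reel [(0.77, [0.528, -0.469, 0.005])]
ipa_bottle [(0.71, [0.783, 0.097, 0.004])]
```

View pics/end.png

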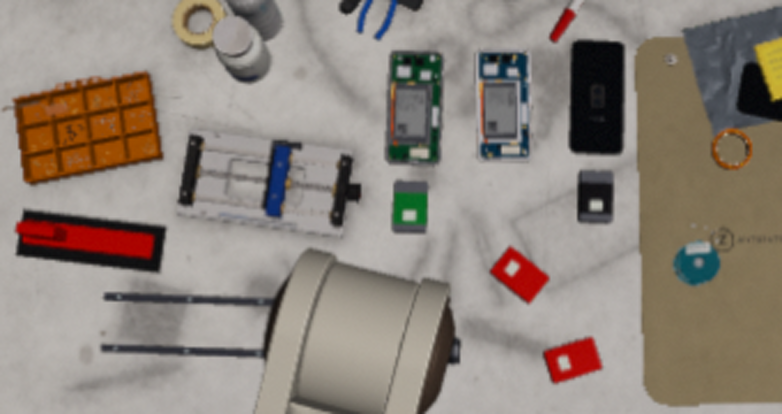

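The picture shows the green pack at (410,207) and the black pack at (596,197), each in line before its own phone. The stick is on its mat at (88,240), and the bottle and reel have not moved.

```bash
python3 -c "
from workcell import *
print(job_done())"
```

```text
the job is handed in; nothing more can be done
None
```

I handed the job in at about 66 s, and the verdict was not shown to me. The green pack went through the gauge first, then the black (there was no blue pack on the bench). The stick is back on its mat, and each pack measured within a few millimetres of its place in front of its own phone.

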